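# Fetch a culture flask from under a low wire shelf with a hand reacher

### The job

The culture flask with the pink medium has been pushed too far back under the low wire shelf for a hand to get at. Take the reacher by its grip and trigger, slide its open jaws in over the flask, squeeze the trigger just enough for both jaws to take hold of the flask without cracking its thin walls, and draw it out flat on the worktop until the whole flask lies clear in front of the shelf. Then let go, so that the jaws are open and the reacher lies on the worktop; do not touch the flask with the gripper, do not ram the shelf, and leave the dish and the things on the shelf where they are.

Things in the scene. Friction and masses are not known exactly. Their poses are not given: they have to be found in the camera images.
- shelf: Low shelf of white coated wire, fixed, 188 (x) x 288 (y) x 82 (z) mm; origin on the worktop under its middle. +x points inwards from the open front to the back. The front is open between two corner legs (14 mm rubber feet, centres at x = -90, y = +-140 mm), 74 mm clear under the front rod. Rails close the sides (y = +-140) and the back (x = +90).
- shelf_front (a point): Point on the worktop in the middle of the shelf's open front edge; axes as the shelf's (x inwards, so negative x is in front of the shelf). A tall microscope stands close to the left (y above 0.42 m); a 75 mm high grey case lies at the right (x above 0.61, y below -0.13 m).
- flask_pink: The flask to fetch: clear, flat, pink medium, blue cap, lying flat, 55 to 120 g. Origin on its underside; y along its length, z up. Body 48 mm wide (x = +-24), 24 mm high, from the shoulders at y = -28 to the flat base end at y = +50. The base end faces the shelf's front, about 45 to 70 mm inside it, turned up to 5 degrees. Its walls crack if a jaw presses over 8 N.
- flask_base (a point): Middle of the flask's base end, 12 mm above its underside.
- flask_cap (a point): Middle of the end face of the flask's blue cap (24 mm thick), 12 mm above its underside.
- reacher: Hand reacher (pick-up tool with grip, trigger and jaws; dark grey and teal, aluminium tube), 0.3 kg, lying flat on its side, 26 mm thick; it can be slid about flat on the worktop. Origin on its underside, midway between the grip's back and the released trigger's front; x along the tube towards the jaws, z up. Tube line at y = +56; grip and trigger stick out from it to y = -47 mm.
- reacher_grip (a point): Where to take the reacher: 13 mm above the underside, midway between the upright back face of the fixed grip (reacher x = -31) and the front face of the released trigger (x = +31): 62 mm over both, free from y = -35 to +30 mm. Fingers that close equally shift the whole tool forward by half the trigger's travel.
- trigger (a joint): How far the trigger is squeezed towards the grip: 0 released (jaws open) to 0.020 m; the opening over grip and trigger is 62 mm less this. Its return spring alone pushes with 6 N at 0, rising evenly to 9 N at 0.020.
- jaw_mid (a point): Midway between the two rubber pads (reacher x = +262, y = +56, z = 13 mm). The pads reach from x = +247 to +276; between the jaws the head's front face is at x = +200.
- jaw_l: Jaw on the reacher's +y side: springy arm; origin at its pivot. Its rubber pad (26 x 18 mm) sits on a threaded stem that users screw in or out: released, the pads stand 60 to 72 mm apart (103 mm over the outsides). Each pad moves in 0.75 mm per mm of trigger, so a 48 mm thing is met between 8 and 16 mm of trigger, to be felt: from there the trigger pushes back by 1.5 times one jaw's force.
- jaw_r: Jaw on the reacher's -y side, the mirror image; the two pads may be screwed in unequally. Once both pads bite, each further millimetre of trigger adds about 5 to 6 N to the force of each jaw on the flask.
- dish: Lidded round dish, 62 mm across and 14 mm high, flat on the worktop under the other half of the shelf; origin under its middle. Leave it.
- medium_bottle: Bottle with red cap standing on the shelf, 62 mm thick, 126 mm high (its top 208 mm above the worktop); origin under its middle. Leave it.
- slide_box: Blue and white box lying on the shelf, 36 x 86 x 30 mm; origin under its middle. Leave it.
There are look-alikes about, which are no part of the job. Leave any green look-alike of the flask_pink alone.

How it is judged:
On the way, in this order (a step that is already met when the one before it is completed fails the run):
1. both jaws of the reacher hold the flask while its base end is still inside the shelf (contact force between each of jaw_l, jaw_r and flask_pink above 2 N and x of flask_base in the frame of shelf_front above 0.02 m), for 0.3 s.
2. the flask is drawn clear of the shelf, flat, between the two jaws (contact force between each of jaw_l, jaw_r and flask_pink above 0.5 N and x of each of flask_base, flask_cap in the frame of shelf_front below -0.015 m and angle between flask_pink's own z axis and vertical below 0.12 rad), for 0.1 s.
At the end, for the whole second after the job is handed in: Base end and cap of the flask both lie at least 15 mm in front of the shelf's front edge; the flask lies flat on the worktop (tilt under 0.06 rad, height within 6 mm) and at rest; the trigger is released (under 3 mm), neither jaw presses on the flask, and the reacher lies flat on the worktop (x of each of flask_base, flask_cap in the frame of shelf_front below -0.015 m and angle between each of flask_pink, reacher's own z axis and vertical below 0.06 rad and height (world z) of flask_pink between -0.006 and 0.006 m and linear speed of flask_pink below 0.02 m/s and value of joint trigger below 0.003 m and contact force between each of jaw_l, jaw_r and flask_pink below 0.3 N and height (world z) of reacher between -0.006 and 0.008 m); the robot touches nothing.
It fails at once if a jaw presses on the flask with more than 8 N (the wall cracks) (contact force between any of jaw_l, jaw_r and flask_pink above 8 N).
It fails at once if the shelf is rammed: more than 8 N from the flask, 15 N from the reacher or 5 N from the robot (contact force between flask_pink and shelf above 8 N or contact force between reacher and shelf above 15 N or contact force between any of the fingers, the arm and shelf above 5 N).
It fails at once if the robot itself touches the flask (contact force between any of the fingers, the arm and flask_pink above 0.5 N).
It fails at once if the flask is lifted by more than 30 mm or tipped by more than 20 degrees (angle between flask_pink's own z axis and vertical above 0.35 rad or height (world z) of flask_pink above 0.03 m).
It fails at once if the dish or a thing on the shelf is displaced by more than 20 mm (distance of any of dish, medium_bottle, slide_box from where it was at the start of the episode above 0.02 m).
It also fails if it takes over 70 s, if anything falls off the work surface, if the arm or the gripper's body presses on something with over 40 N, if the wrist force passes 120 N, or if a joint passes its speed limit or range.

### The arm

A 7-joint arm with a two-finger parallel gripper is mounted at the origin on a cart in front of the work surface, level with it; the furniture and walls round the work are solid. World frame = base frame: x ahead of the robot, y to its left, z up, the work surface at z = 0. Lengths are in m, angles in rad, forces in N, time in s.
With the tool pointing down it reaches from about 0.4 to 0.875 m from the base axis. Payload 4.4 kg.
Tool frame: the origin (TCP) lies at the very end of the fingers, on their centre line; the grasp point (between the pads) lies 19 mm behind it; z points along the fingers, x is the direction in which the jaws open and shut, and the axes are right-handed (so a half turn about z gives the same grasp; the last joint's range is limited). The gripper opens to 85 mm and grips with 20 to 120 N. Pads are 22 mm wide; open, the fingers measure 114 mm over their backs; the gripper's body (76 mm by 85 mm) begins 54 mm behind the grasp point. The pads swing forward as they close: fully open they stand 13 mm farther back than shut.
Start: joints at [-1.353, 0.628, 0.038, 1.517, -0.027, 0.996, -0.02], TCP at [0.182, 0.624, 0.202] pointing down, gripper open.
Joint ranges: [-3.06, 3.06], [-0.37, 2.12], [-1.25, 1.32], [0.18, 2.47], [-1.1, 4.24], [0.23, 1.98], [-2.94, 2.94]. Speed limits (rad/s): [2.57, 2.57, 3.14, 3.14, 3.14, 3.14, 3.14].

### API

Orientations are given as a unit quaternion [x, y, z, w].
In Python, from plant import readout, capture, order, recognise, mark_of gives the robot as it stands. The module is installed in compiled form; this text tells all that it offers.
- The arm moves only by the tool drive_tool, never from a script. Its argument "moves" is a list of rows, each an object of numbers: "x", "y", "z": the shift along the tool's x, y, z in units of 0.5 m (1.0 is 0.5 m); "twist": the turn about the tool's z in units of 45 degrees (1.0 is 45 degrees); "fingers": the closure, from 0 (fully open) to 1 (shut). A call has 1 to 8 rows; each row is the pose to reach, as a shift and turn from the pose measured when the call began, along the tool's axes at that moment; what a row does not reach only later rows make up. A row lasts 1/12 s, in which the tool goes at most 41.7 mm and 7.16 degrees, less where a joint would pass 70% of its speed; a pose out of reach is approached as far as the arm can. A call with a number of a shift or a turn outside -1 to 1 is refused whole. A call with a gripper value outside its range is refused whole. The fingers move at their own pace and stop on an object; "grip_force" is the grip in N (left out, the last holds). Time passes only in rows, so rows that repeat a pose let the fingers close. It gives the time, the measured TCP pose, the force and the opening at its end, in the units of the state.
- readout.get_obs(): the state, without advancing time (a new reading comes with each control period).
- capture(name): name is "scene" or "top"; returns a dict with "image" (384x512x3 uint8, red, green, blue), "fx", "fy", "cx", "cy" (pixels), "R" (3x3) and "t" (3): a world point X has camera coordinates R X + t. Camera axes: x right, y down, z forward; pixel columns grow to the right and rows downward; lengths in m; the calibration is good to about 2 mm. A picture is of the moment at which its call begins. There is no depth.
- order.sign_off(): hands the job in, once; it reports no verdict.
Trained networks look in a picture, given as the dict that the camera call returned (one of the last four; its "shot" number tells which), for a name from the list of things; names that differ only in an ending like _2 or _b are one class to them, and where a whole thing is asked for, a point or a joint stands for the part that bears it (a point fixed in the world has none). Each returns a list of dicts, best first, with "p" (0 to 1); they miss things now and then, are a little off and sometimes report something else, mostly with a low value. They report only what shows in the picture. A call takes as long as a camera call. They do not tell look-alikes from the thing itself.
- recognise(picture, name): "centre" ([column, row] in pixels, amid what is visible of it).
- mark_of(picture, name): "centre" ([column, row] in pixels: a listed point, or the origin of a listed thing).
The state is a dict: "clock": time; "joint_positions": joint angles; "qvel": joint speeds; "effort": joint torques, N m; "tool_pos": TCP position; "eef_rot": TCP orientation; "force": force on the tool from outside, world axes, zero at the start; "torque": the same for the moment, N m; "gripper_width": finger opening in m.
Only numpy, scipy, OpenCV 4.12 (cv2) and the standard library are available. Lean on these libraries where they do the work, as an engineer would, in place of code of your own. Each camera call takes 0.05 s, during which the arm holds its last target.

## Working session

There is one attempt and no reset: what is moved stays moved. The work goes in short steps, Python scripts to look and compute and a tool call to move; the robot and the scene stay as the last step left them, time stands still between calls to the robot, and variables do not carry over. Pictures are saved under pics/ and viewed, and the job is handed in when it is done.

Besides the shell and the picture viewer there is one more tool, called after "Call:" by a JSON object that holds its "name" and its "arguments", one argument or row to a line. drive_tool: Moves the arm, as the interface text tells. Shifts and turns lie within -1 to 1; 1 stands for 0.5 m of shift or 45 degrees of turn. Its arguments: {"type":"object","properties":{"moves":{"type":"array"},"grip_force":{"type":"number"}},"required":["moves"]}

```bash
mkdir -p pics; ls; cat > h.py <<'E'
import numpy as np, cv2
from plant import readout, capture, order, recognise, mark_of
def save(c,n): cv2.imwrite('pics/'+n, cv2.cvtColor(c['image'],cv2.COLOR_RGB2BGR))
def ray(c,px,z):
    R=np.array(c['R']);t=np.array(c['t'])
    d=R.T@np.array([(px[0]-c['cx'])/c['fx'],(px[1]-c['cy'])/c['fy'],1.]); o=-R.T@t
    return o+d*(z-o[2])/d[2]
def proj(c,X):
    p=np.array(c['R'])@np.array(X,float)+np.array(c['t']); return np.array([c['fx']*p[0]/p[2]+c['cx'],c['fy']*p[1]/p[2]+c['cy']])
E
python3 - <<'E'
from h import *
o=readout.get_obs();print({k:np.round(v,3) for k,v in o.items()})
for n in ('scene','top'):
    c=capture(n);save(c,n+'0.png');print(n,c['fx'],np.round(-np.array(c['R']).T@c['t'],3),np.round(c['R'],3).tolist())
    for nm,z in [('shelf',0),('shelf_front',0),('flask_pink',0),('flask_base',.012),('flask_cap',.012),('reacher',0),('reacher_grip',.013),('jaw_mid',.013),('jaw_l',.013),('jaw_r',.013),('dish',0),('medium_bottle',.082),('slide_box',.082)]:
        for r in mark_of(c,nm)[:3]: print(nm,round(r['p'],2),np.round(r['centre'],1),np.round(ray(c,r['centre'],z),3))
E
```

```text
pics
{'clock': np.float64(0.0), 'joint_positions': array([-1.353,  0.629,  0.038,  1.518, -0.027,  0.996, -0.02 ]), 'qvel': array([-0.001, -0.003, -0.   ,  0.001, -0.   ,  0.   , -0.001]), 'effort': array([ 0.0000e+00, -5.6341e+01,  1.2260e+00, -1.9345e+01,  1.1000e-02,
        1.0000e-02, -0.0000e+00]), 'tool_pos': array([0.182, 0.623, 0.201]), 'eef_rot': array([ 0.8  ,  0.6  , -0.001,  0.001]), 'force': array([-0.001,  0.254,  0.508]), 'torque': array([-0.019, -0.01 , -0.033]), 'gripper_width': np.float64(0.086)}
scene 358.3478723528981 [ 0.71  -0.493  1.301] [[0.979, 0.204, -0.01], [0.168, -0.833, -0.528], [-0.116, 0.515, -0.849]]
shelf 0.97 [266.4 181.6] [0.55 0.36 0.  ]
flask_base 0.59 [256.8 182.8] [0.512 0.338 0.012]
flask_cap 0.64 [263.6 163. ] [0.52  0.447 0.012]
reacher 0.78 [227.3 294.9] [ 0.507 -0.154  0.   ]
reacher_grip 0.6 [229.8 297.9] [ 0.52  -0.166  0.013]
reacher_grip 0.49 [227.8 296.7] [ 0.512 -0.163  0.013]
reacher_grip 0.45 [255.7 183.4] [0.508 0.333 0.013]
jaw_mid 0.82 [229.2 229.5] [0.451 0.097 0.013]
jaw_l 0.52 [230.3 248. ] [0.475 0.021 0.013]
jaw_r 0.52 [23
[... 461 characters left out ...]
01.2] [0.513 0.346 0.012]
flask_base 0.84 [117.2 211.8] [0.481 0.687 0.012]
flask_cap 0.95 [ 95.4 233.4] [0.412 0.754 0.012]
flask_cap 0.61 [193.8 198.2] [0.524 0.441 0.012]
flask_cap 0.45 [200.8 165.3] [0.633 0.42  0.012]
reacher 0.58 [378.5 198. ] [ 0.523 -0.168  0.   ]
reacher_grip 0.97 [381.1 199.7] [ 0.516 -0.172  0.013]
jaw_mid 0.96 [301.8 218.8] [0.455 0.091 0.013]
jaw_l 0.59 [321.1 223.8] [0.438 0.028 0.013]
jaw_l 0.32 [222.9 200.9] [0.514 0.347 0.013]
jaw_r 0.59 [321.1 223.8] [0.438 0.028 0.013]
jaw_r 0.32 [222.9 200.9] [0.514 0.347 0.013]
dish 0.61 [216.4 163.5] [0.642 0.37  0.   ]
medium_bottle 0.86 [202.2 166.6] [0.614 0.408 0.082]
slide_box 0.58 [227.9 169. ] [0.606 0.328 0.082]
```

```bash
python3 - <<'E'
import cv2
a=cv2.imread('pics/scene0.png');b=cv2.imread('pics/top0.png')
cv2.imwrite('pics/s1.png',cv2.resize(a[120:340,150:370],None,fx=2.7,fy=2.7,interpolation=2))
cv2.imwrite('pics/t1.png',cv2.resize(b[120:280,80:420],None,fx=2.35,fy=2.35,interpolation=2))
E
```

```text
(no output)
```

View pics/s1.png

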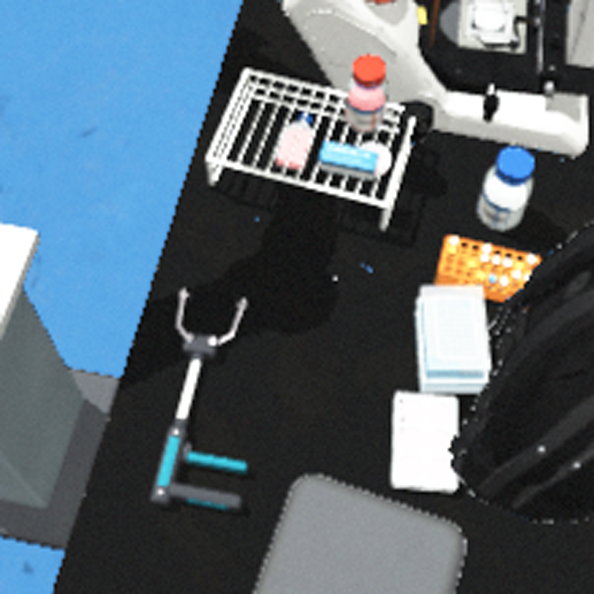

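View pics/t1.png

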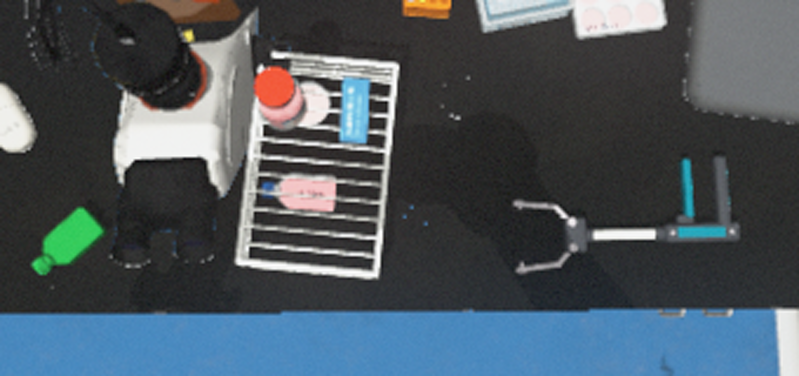

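View pics/scene0.png

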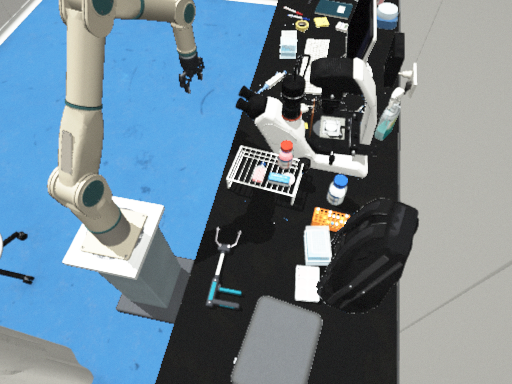

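```bash
python3 - <<'E'
import cv2
b=cv2.imread('pics/top0.png')
cv2.imwrite('pics/t2.png',cv2.resize(b[130:250,170:260],None,fx=5,fy=5,interpolation=2))
cv2.imwrite('pics/t3.png',cv2.resize(b[170:250,285:405],None,fx=6.6,fy=6.6,interpolation=2))
a=cv2.imread('pics/scene0.png')
cv2.imwrite('pics/s2.png',cv2.resize(a[140:215,220:315],None,fx=8,fy=8,interpolation=2))
E
```

```text
(no output)
```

View pics/t2.png

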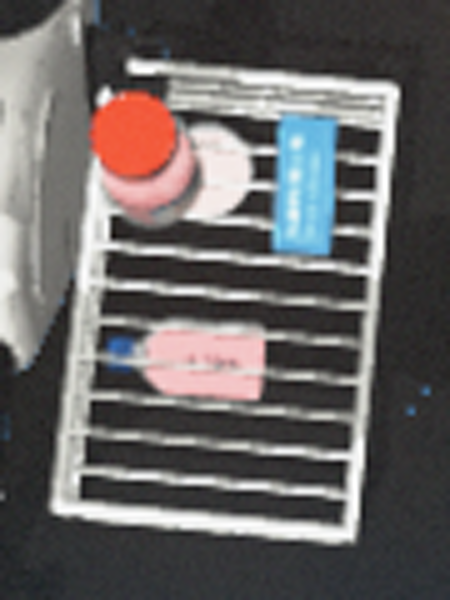

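View pics/t3.png

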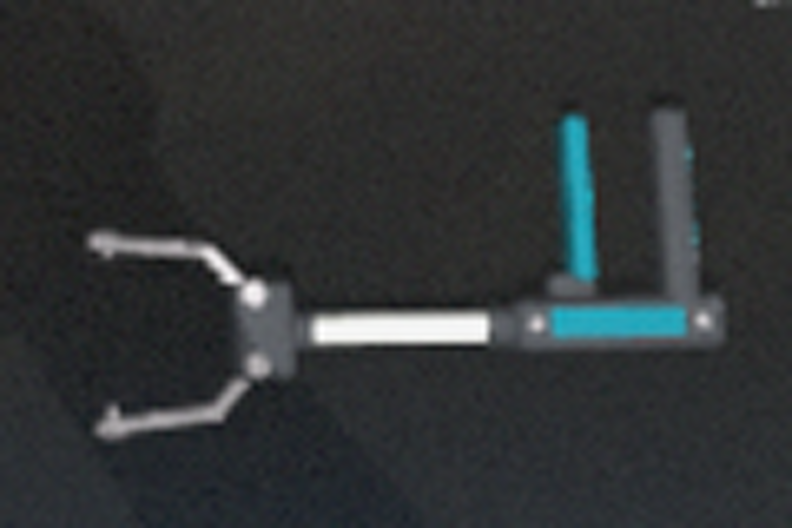

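View pics/s2.png

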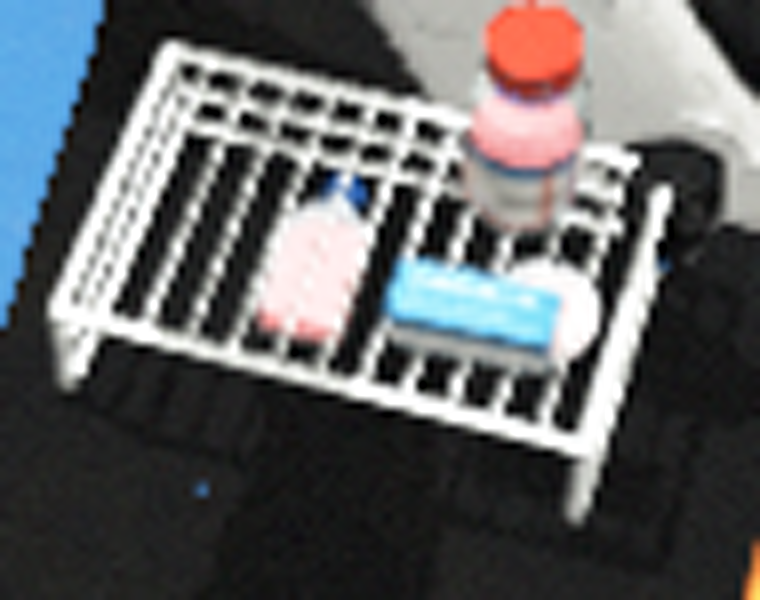

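```bash
cat >> h.py <<'E'
from scipy.optimize import least_squares
def fit(obs,x0):
    # obs: list (cam, px, local xyz); fits x,y,theta
    def f(p):
        c,s=np.cos(p[2]),np.sin(p[2]);r=[]
        for cam,px,l in obs:
            r+=list(proj(cam,[p[0]+c*l[0]-s*l[1],p[1]+s*l[0]+c*l[1],l[2]])-px)
        return np.array(r)
    q=least_squares(f,x0,loss='soft_l1'); return q.x,f(q.x)
def loc(p,l):
    c,s=np.cos(p[2]),np.sin(p[2]); return np.array([p[0]+c*l[0]-s*l[1],p[1]+s*l[0]+c*l[1]])
E
python3 - <<'E'
from h import *
t=capture('top');s=capture('scene')
T=lambda u,v:np.array([170+u/5,130+v/5])-.4
S=lambda u,v:np.array([220+u/8,140+v/8])-.44
A=lambda u,v:np.array([285+u/6.6,170+v/6.6])-.42
sh=[(t,T(390,90),(-.09,-.14,.079)),(t,T(345,533),(-.09,.14,.079)),(t,T(60,505),(.09,.14,.079)),
(s,S(60,312),(-.09,.14,.079)),(s,S(585,447),(-.09,-.14,.079)),(s,S(170,48),(.09,.14,.079)),(s,S(70,385),(-.09,.14,0.003)),(s,S(578,520),(-.09,-.14,.003))]
p,r=fit(sh,[.55,.37,1.57]);print('shelf',p,np.degrees(p[2]),r.reshape(-1,2).round(1).tolist());
for o in (sh[:3],sh[3:]): print(fit(o,p)[0])
fr=loc(p,(-.094,0));print('front',fr)
fl=[(t,T(265,327),(.024,.05,.024)),(t,T(264,401),(-.024,.05,.024)),(t,T(153,327),(.024,-.028,.02)),(t,T(153,388),(-.024,-.028,.02))]
# orientation sign: flask y toward front (-y world): theta ~ pi
p2,r=fit(fl,[.51,.4,3.14]);print('flask',p2,np.degrees(p2[2])-90,r.reshape(-1,2).round(1).tolist())
fs=[(s,S(258,325),(-.024,.05,.012)),(s,S(335,340),(.024,.05,.012)),(s,S(345,180),(0,-.05,.02))]
p3,r=fit(fs,p2);print('flask s',p3,np.degrees(p3[2])-90,r.reshape(-1,2).round(1).tolist())
print('base',loc(p2,(0,.05)),loc(p3,(0,.05)))
re=[(t,A(315,329),(.17,.056,.02)),(t,A(490,327),(.09,.056,.02))]
m=[ray(t,A(u,v),.022)[:2] for u,v in [(102,241),(112,425),(253,294),(257,365),(315,329),(490,327),(705,320),(538,323),(573,115),(583,275),(668,110),(680,290)]]
print(np.round(m,4).tolist())
for n in ('reacher_grip','jaw_mid','flask_base','flask_cap'):
  for c in (t,s):
    print(n,[(round(r['p'],2),ray(c,r['centre'],.013).round(4)) for r in mark_of(c,n)[:2]])
E
```

```text
shelf [0.5453363  0.36832366 1.47356147] 84.42885324473998 [[0.2, -0.0], [0.7, 0.0], [-0.9, 0.2], [-0.0, -0.3], [0.2, -0.3], [0.3, 0.1], [0.2, 0.5], [-0.2, 0.1]]
[0.5456492  0.36851298 1.47337851]
[0.54496591 0.36816781 1.47416202]
front [0.53621062 0.27476768]
flask [0.53895122 0.39474893 3.1758719 ] 91.96405628939831 [[1.0, 4.8], [0.7, -24.7], [-0.7, 5.8], [-1.0, -21.0]]
flask s [0.53139707 0.40010671 3.47946635] 109.35873674718542 [[19.3, 0.4], [-1.3, -0.2], [-0.2, -0.3]]
base [0.54066485 0.3447783 ] [0.54797116 0.35293363]
[[0.4952, 0.0965], [0.4054, 0.0937], [0.4688, 0.0229], [0.4341, 0.0221], [0.4515, -0.007], [0.452, -0.093], [0.4549, -0.1993], [0.4538, -0.1168], [0.5569, -0.1393], [0.4773, -0.1402], [0.5593, -0.1869], [0.4697, -0.1878]]
reacher_grip [(0.91, array([ 0.5094, -0.1666,  0.013 ]))]
reacher_grip [(0.73, array([ 0.5208, -0.1641,  0.013 ])), (0.62, array([0.4633, 0.0246, 0.013 ]))]
jaw_mid [(0.89, array([0.4336, 0.0829, 0.013 ]))]
jaw_mid [(0.87, array([0.4461, 0.0996, 0.013 ]))]
flask_base [(0.68, array([0.4801, 0.6897, 0.013 ])), (0.58, array([0.517 , 0.3512, 0.013 ]))]
flask_base [(0.55, array([0.5127, 0.3434, 0.013 ]))]
flask_cap [(0.85, array([0.5305, 0.444 , 0.013 ])), (0.71, array([0.4077, 0.7567, 0.013 ]))]
flask_cap [(0.45, array([0.5218, 0.4698, 0.013 ]))]
```

```bash
python3 - <<'E'
from h import *
t=capture('top');s=capture('scene')
T=lambda u,v:np.array([170+u/5,130+v/5])-.4
S=lambda u,v:np.array([220+u/8,140+v/8])-.44
fl=[(t,T(265,327),(-.024,.05,.024)),(t,T(264,401),(.024,.05,.024)),(t,T(153,327),(-.024,-.028,.02)),(t,T(153,393),(.024,-.028,.02))]
fs=[(s,S(258,325),(.024,.05,.012)),(s,S(335,342),(-.024,.05,.012)),(s,S(345,180),(0,-.055,.02))]
for o in (fl,fs,fl+fs):
  p,r=fit(o,[.51,.4,3.14]);print('flask',p,np.degrees(p[2])-90,r.reshape(-1,2).round(1).tolist(),loc(p,(0,.05)))
# color blobs
for c,(u0,u1,v0,v1) in ((t,(190,226,188,216)),(s,(248,270,160,186))):
  im=c['image'].astype(int)[v0:v1,u0:u1]
  m=(im[...,0]-im[...,1]>30)
  v,u=np.nonzero(m);u=u+u0;v=v+v0
  print(len(u),u.min(),u.max(),v.min(),v.max(),u.mean(),v.mean(),ray(c,(u.mean(),v.mean()),.02))
  b=(im[...,2]-im[...,0]>50);v,u=np.nonzero(b);u=u+u0;v=v+v0
  print(len(u),ray(c,(u.mean(),v.mean()),.02))
E
```

```text
flask [0.51027844 0.39457948 3.10311291] 87.79527297557487 [[1.1, -0.0], [0.6, -0.1], [-0.5, -0.7], [-1.3, 0.8]] [0.50835493 0.3446165 ]
flask [0.51264436 0.39400661 3.08037739] 86.49262364033424 [[-0.6, 0.1], [0.5, 0.4], [0.1, -0.5]] [0.50958551 0.34410026]
flask [0.51114537 0.39446702 3.09086488] 87.09351268718689 [[1.2, -0.1], [0.6, -0.1], [-0.4, -1.1], [-1.3, 0.5], [-0.8, 0.0], [0.3, 0.2], [-0.3, -0.7]] [0.50861007 0.34453134]
254 199 222 196 209 210.82677165354332 202.36220472440945 [0.5089015  0.38528237 0.02      ]
19 [0.51787165 0.44143446 0.02      ]
21 252 263 172 182 257.3809523809524 179.71428571428572 [0.51254963 0.34854706 0.02      ]
23 [0.53976025 0.4052026  0.02      ]
```

```bash
python3 - <<'E'
from h import *
t=capture('top')
im=t['image'].astype(int)
for v in range(193,213): print(v,' '.join('%4d'%(im[v,u,0]-im[v,u,2]) for u in range(190,228)))
print()
for v in range(193,213): print(v,' '.join('%4d'%(im[v,u,0]) for u in range(190,228)))
E
```

```text
193    5    4    6    5    2    5    4    5    2    6    3    5    6    3    2    2    2    3    2    4    3    4    2    4    8    4    4    5    3    8    6    5    7    5    6    6    6    3
194    4    7    6    5    4    6    5    4    2    3    3    7    4    5    3    0    0    3    4    1    4    1    3    1    1    0   -1    2    0    4    2    2    5    6    5    7    2    0
195    4    2    6    3    4    4    3    2    6    3    4    9   11   13   11   10   13   14   10   10    7    3    4    2    1    1    0    2    1    4    8    6    4    6    3    5    5    5
196    6    1    6    5   -1    3   -1    1    4    0    6   22   42   54   52   53   51   48   42   38   32   23   17   15   13   11    9    8   12   14   20   14    8    2    3    5    5    4
197    6  -11  -39  -54  -48  -41  -27    0   -4    7   24   39   44   44   44   44   45   44   44   45   44   45   50   58   55   53   50   47   47   41   38   32   23    6    8    6    6    4
198    3  -40  -95 -112  -96  -89  -53   -4   -1   22   40   45   45   43   45   47   44   46   46   45   47   47   46   47   46  
[... 5960 characters left out ...]
153  133  131  115  102  127  145  136  142  177  183  197  209  218  220  227  230  211   60   55   57   51   54   54
210   49   47   50   61   73   89  112  128  155  193  193  199  205  207  202  162  157  153  127  129  134  143  143  145  152  144  117  117  112   93   87   77   60   55   50   54   55   52
211   44   46   46   44   42   50   50   48   49   48   46   49   55   59   64   77   92  116  131  153  183  193  202  203  212  203  157  153  148  126  127  137  139  139  142  147  140  109
212   46   49   44   48   46   51   49   50   45   49   50   51   53   48   47   50   50   49   47   51   52   50   48   52   60   66   84   92  118  134  154  186  196  200  204  209  203  158
```

```bash
python3 - <<'E'
from h import *
t=capture('top');s=capture('scene')
print(ray(t,(211,202.0),.022),ray(t,(211,202.45),.012),ray(t,(222.5,202.5),.02), ray(t,(193.5,200.55),.015))
for y0 in (.345,.385,.441):
  print([proj(t,(.51+d,y0,z)).round(2).tolist() for d,z in((.024,.024),(-.024,.024),(-.024,0))])
im=s['image'].astype(int)
for v in range(158,186): print(v,' '.join('%4d'%(im[v,u,0]-im[v,u,2]) for u in range(246,274)))
E
```

```text
[0.50984143 0.38456901 0.022     ] [0.50955241 0.38537989 0.012     ] [0.50828462 0.34755058 0.02      ] [0.51566065 0.44192453 0.015     ]
[[223.26, 194.46], [223.19, 209.23], [223.58, 209.97]]
[[210.89, 194.51], [210.74, 209.29], [211.35, 210.03]]
[[193.54, 194.58], [193.3, 209.37], [194.2, 210.11]]
158    1    2   -1   -2   -1    3    3    3    3    2    3    3    2    2    3    0    0    3    2    3   -1    3    3   -1   -1    1    4    5
159    0    0    0   -2   -1    0    3    3    2    2    3    3    2    2    5    2    0    4    4    0    3   -1   -1    1    2   -1    0    2
160    3    3   -2    1    1    2    3   -1   -1    0    0    3    2    1    3    5    1    2    3    5    3    3    1   -1    1   -2    0    0
161    3    1   -1   -1   -2    2    3   -2    0    2    0    1    3    1    1  -28  -23   -1   -9    3    4    2    1   -1    3    3    2    0
162    1    0    1    1    1    4    1   -1    1   -2    1    3   -1    0  -21  -79  -48   -4  -99  -21    2    2    2    1    2    2    2    1
163    2    0   -2    0    2    0    0   -1    0    2    1    2    3   -3  -4
[... 2534 characters left out ...]
   2    3   -1    9   26   24   29   30   76   66   80   69   40   17    7   -2    1   -1   -3    4    2   -7  -14  -24  -29
182    1    0    1    2    0    2   -1    1    2    3   15   29   37   55   38   17   27   -2    2    1   -3   -2    1    0    2   -1   -1    3
183    5    1    3    1    1    1   -2   -2    6    3    1   -1    0    2    6    1    7   -1    0    0    1    0   -3   -7   -8   -9   -3   -1
184    4    2    2    1    4    3    2    3    3    2    1   -1    0    1    2    4   -1    0   -3    0    0    3    0   -2    0    2    0   -4
185   -2   -1    2    3    4    2    2    1    2    3    4    2    1    2    4    2   -3    3    3    0   -1    3    3   -1   -3    0    2    2
```

```bash
cat >> h.py <<'E'
def hd(q):
    from scipy.spatial.transform import Rotation as Ro
    M=Ro.from_quat(q).as_matrix(); return np.degrees(np.arctan2(M[1,0],M[0,0])),M
def plan(x,y,z,h=None):
    o=readout.get_obs(); a,M=hd(o['eef_rot']); d=M.T@(np.array([x,y,z])-o['tool_pos'])/.5
    tw=0 if h is None else -(h-a)/45
    print('t',round(float(o['clock']),2),'pos',np.round(o['tool_pos'],4),'h',round(a,2),'w',round(float(o['gripper_width']),4),'F',np.round(o['force'],2),'tilt',np.round(M[2],3))
    print('MOVE x %.4f y %.4f z %.4f twist %.4f  dist %.0f mm'%(*d,tw,np.linalg.norm(d)*500))
E
python3 -c "
from h import *
plan(.36,.25,.22,90.9)
plan(.509,-.165,.15,90.9)"
```

```text
t 2.15 pos [0.182  0.624  0.2015] h 73.74 w 0.0856 F [-0.41  1.24 -0.63] tilt [-0. -0. -1.]
MOVE x -0.6184 y 0.5513 z -0.0370 twist -0.3814  dist 415 mm
t 2.15 pos [0.182  0.624  0.2015] h 73.74 w 0.0856 F [-0.41  1.24 -0.63] tilt [-0. -0. -1.]
MOVE x -1.3317 y 1.0698 z 0.1030 twist -0.3814  dist 856 mm
```

Call:
{"name": "drive_tool", "arguments": {
  "moves": [
    {"x": -0.618, "y": 0.551, "z": -0.037, "twist": -0.38, "fingers": 0},
    {"x": -0.618, "y": 0.551, "z": -0.037, "twist": -0.38, "fingers": 0},
    {"x": -0.618, "y": 0.551, "z": -0.037, "twist": -0.38, "fingers": 0},
    {"x": -0.618, "y": 0.551, "z": -0.037, "twist": -0.38, "fingers": 0},
    {"x": -0.618, "y": 0.551, "z": -0.037, "twist": -0.38, "fingers": 0},
    {"x": -0.618, "y": 0.551, "z": -0.037, "twist": -0.38, "fingers": 0},
    {"x": -0.618, "y": 0.551, "z": -0.037, "twist": -0.38, "fingers": 0},
    {"x": -0.618, "y": 0.551, "z": -0.037, "twist": -0.38, "fingers": 0}
  ],
  "grip_force": 20
}}

```text
clock: 2.82
tool_pos: [0.3257, 0.3216, 0.2167]
eef_rot: [0.702, 0.712, 0.0, 0.0]
force: [1.2, -0.7, 0.4]
gripper_width: 0.0853
```

```bash
python3 -c "
from h import *
plan(.509,-.165,.12,90.9)"
```

```text
t 2.82 pos [0.3257 0.3216 0.2167] h 90.85 w 0.0853 F [ 1.16 -0.71  0.42] tilt [ 0.001  0.001 -1.   ]
MOVE x -0.9786 y 0.3519 z 0.1932 twist -0.0011  dist 529 mm
```

Call:
{"name": "drive_tool", "arguments": {
  "moves": [
    {"x": -0.98, "y": 0.352, "z": 0.05},
    {"x": -0.98, "y": 0.352, "z": 0.05},
    {"x": -0.98, "y": 0.352, "z": 0.05},
    {"x": -0.98, "y": 0.352, "z": 0.05},
    {"x": -0.98, "y": 0.352, "z": 0.05},
    {"x": -0.98, "y": 0.352, "z": 0.05},
    {"x": -0.98, "y": 0.352, "z": 0.05},
    {"x": -0.98, "y": 0.352, "z": 0.05}
  ]
}}

```text
schema error: expected keys x, y, z, twist, fingers
```

```bash
python3 -c "
from h import *
plan(.509,-.165,.12,90.9)"
```

```text
t 2.82 pos [0.3257 0.3216 0.2167] h 90.85 w 0.0853 F [ 1.16 -0.71  0.42] tilt [ 0.001  0.001 -1.   ]
MOVE x -0.9786 y 0.3519 z 0.1932 twist -0.0011  dist 529 mm
```

Call:
{"name": "drive_tool", "arguments": {
  "moves": [
    {"x": -0.98, "y": 0.352, "z": 0.05, "twist": 0, "fingers": 0},
    {"x": -0.98, "y": 0.352, "z": 0.05, "twist": 0, "fingers": 0},
    {"x": -0.98, "y": 0.352, "z": 0.05, "twist": 0, "fingers": 0},
    {"x": -0.98, "y": 0.352, "z": 0.05, "twist": 0, "fingers": 0},
    {"x": -0.98, "y": 0.352, "z": 0.05, "twist": 0, "fingers": 0},
    {"x": -0.98, "y": 0.352, "z": 0.05, "twist": 0, "fingers": 0},
    {"x": -0.98, "y": 0.352, "z": 0.05, "twist": 0, "fingers": 0},
    {"x": -0.98, "y": 0.352, "z": 0.05, "twist": 0, "fingers": 0}
  ]
}}

```text
clock: 3.48
tool_pos: [0.4429, 0.0097, 0.2009]
eef_rot: [0.702, 0.712, 0.001, 0.0]
force: [0.3, 1.0, -0.1]
gripper_width: 0.0853
```

```bash
python3 -c "
from h import *
plan(.509,-.165,.09,90.9)"
```

```text
t 3.48 pos [0.4429 0.0097 0.2009] h 90.86 w 0.0853 F [ 0.28  0.98 -0.12] tilt [ 0.001  0.002 -1.   ]
MOVE x -0.3515 y 0.1267 z 0.2217 twist -0.0009  dist 217 mm
```

Call:
{"name": "drive_tool", "arguments": {
  "moves": [
    {"x": -0.351, "y": 0.127, "z": 0.1, "twist": 0, "fingers": 0},
    {"x": -0.351, "y": 0.127, "z": 0.15, "twist": 0, "fingers": 0},
    {"x": -0.351, "y": 0.127, "z": 0.22, "twist": 0, "fingers": 0},
    {"x": -0.351, "y": 0.127, "z": 0.22, "twist": 0, "fingers": 0},
    {"x": -0.351, "y": 0.127, "z": 0.22, "twist": 0, "fingers": 0},
    {"x": -0.351, "y": 0.127, "z": 0.22, "twist": 0, "fingers": 0},
    {"x": -0.351, "y": 0.127, "z": 0.22, "twist": 0, "fingers": 0}
  ]
}}

```text
clock: 4.07
tool_pos: [0.5082, -0.1683, 0.0887]
eef_rot: [0.704, 0.71, -0.001, -0.0]
force: [0.2, 0.7, 0.7]
gripper_width: 0.0854
```

```bash
python3 -c "
from h import *
plan(.509,-.165,.02,90.9)
for n in ('top','scene'):
  c=capture(n);u,v=proj(c,(.509,-.165,.04)).astype(int)
  i=cv2.cvtColor(c['image'],cv2.COLOR_RGB2BGR)[v-45:v+45,u-60:u+60]
  cv2.imwrite('pics/g1%s.png'%n,cv2.resize(i,None,fx=6,fy=6,interpolation=2))
  print(u,v)
"
```

```text
t 4.07 pos [ 0.5082 -0.1683  0.0887] h 90.55 w 0.0854 F [0.18 0.65 0.74] tilt [-0.    -0.001 -1.   ]
MOVE x 0.0067 y 0.0018 z 0.1373 twist -0.0079  dist 69 mm
381 200
226 294
```

View pics/g1top.png

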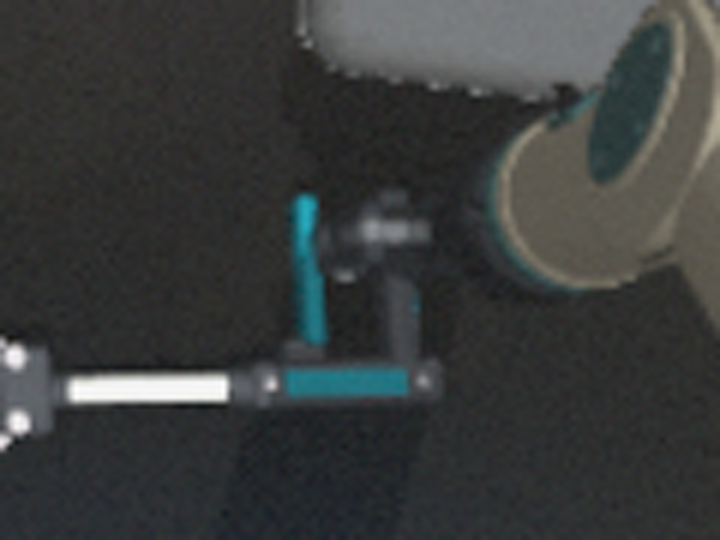

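View pics/g1scene.png

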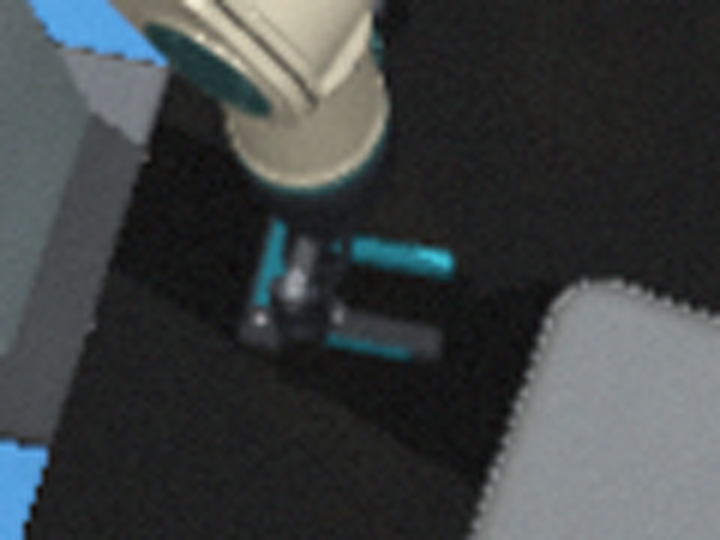

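Call:
{"name": "drive_tool", "arguments": {
  "moves": [
    {"x": 0.008, "y": 0.002, "z": 0.03, "twist": 0, "fingers": 0},
    {"x": 0.008, "y": 0.002, "z": 0.07, "twist": 0, "fingers": 0},
    {"x": 0.008, "y": 0.002, "z": 0.1, "twist": 0, "fingers": 0},
    {"x": 0.008, "y": 0.002, "z": 0.12, "twist": 0, "fingers": 0},
    {"x": 0.008, "y": 0.002, "z": 0.137, "twist": 0, "fingers": 0},
    {"x": 0.008, "y": 0.002, "z": 0.137, "twist": 0, "fingers": 0}
  ]
}}

```text
clock: 4.67
tool_pos: [0.5094, -0.1586, 0.0218]
eef_rot: [0.701, 0.713, 0.001, -0.001]
force: [-0.3, 0.4, 0.2]
gripper_width: 0.0856
```

```bash
python3 -c "
from h import *
plan(.509,-.165,.004,90.9)"
```

```text
t 4.67 pos [ 0.5094 -0.1586  0.0218] h 90.93 w 0.0856 F [-0.34  0.42  0.25] tilt [ 0.003 -0.    -1.   ]
MOVE x -0.0128 y -0.0010 z 0.0355 twist 0.0008  dist 19 mm
```

Call:
{"name": "drive_tool", "arguments": {
  "moves": [
    {"x": -0.013, "y": -0.001, "z": 0.0, "twist": 0, "fingers": 0},
    {"x": -0.013, "y": -0.001, "z": 0.01, "twist": 0, "fingers": 0},
    {"x": -0.013, "y": -0.001, "z": 0.02, "twist": 0, "fingers": 0},
    {"x": -0.013, "y": -0.001, "z": 0.028, "twist": 0, "fingers": 0},
    {"x": -0.013, "y": -0.001, "z": 0.035, "twist": 0, "fingers": 0},
    {"x": -0.013, "y": -0.001, "z": 0.035, "twist": 0, "fingers": 0}
  ]
}}

```text
clock: 5.17
tool_pos: [0.5085, -0.1649, 0.0035]
eef_rot: [0.701, 0.713, 0.001, -0.002]
force: [0.4, -0.6, 0.8]
gripper_width: 0.0853
```

```bash
python3 -c "
from h import *
plan(.509,-.165,.000,90.9)
for n in ('top','scene'):
  c=capture(n);u,v=proj(c,(.509,-.165,.04)).astype(int)
  i=cv2.cvtColor(c['image'],cv2.COLOR_RGB2BGR)[v-45:v+45,u-60:u+60]
  cv2.imwrite('pics/g2%s.png'%n,cv2.resize(i,None,fx=6,fy=6,interpolation=2))
plan(.509,-.165,.000,90.9)
"
```

```text
t 5.17 pos [ 0.5085 -0.1649  0.0035] h 90.93 w 0.0853 F [ 0.43 -0.64  0.76] tilt [ 0.003 -0.002 -1.   ]
MOVE x -0.0003 y 0.0010 z 0.0071 twist 0.0007  dist 4 mm
t 5.27 pos [ 0.5089 -0.165   0.004 ] h 90.93 w 0.0852 F [ 0.58 -0.55 -0.32] tilt [ 0.003 -0.001 -1.   ]
MOVE x 0.0000 y 0.0003 z 0.0081 twist 0.0007  dist 4 mm
```

View pics/g2top.png

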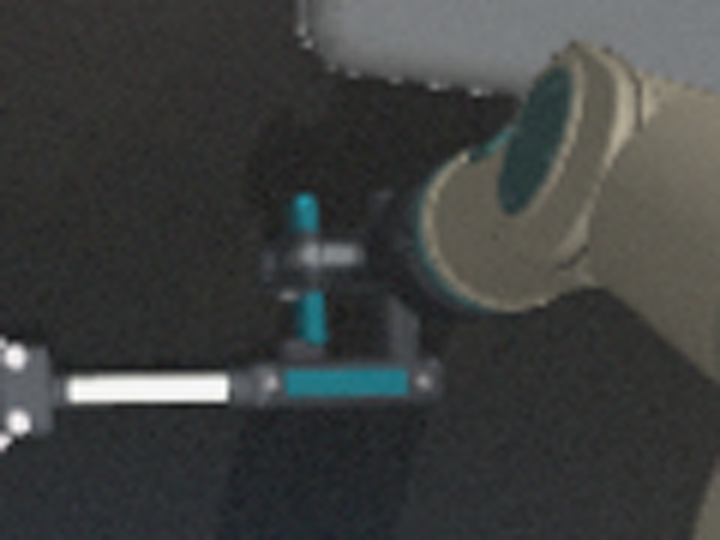

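View pics/g2scene.png

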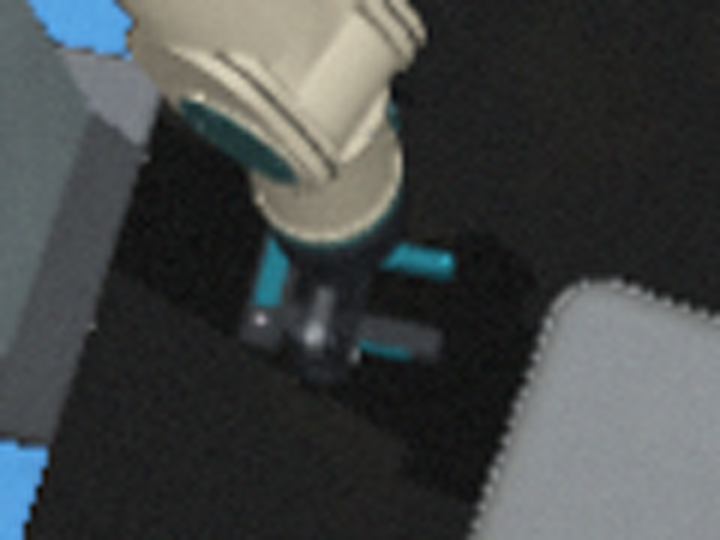

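Call:
{"name": "drive_tool", "arguments": {
  "moves": [
    {"x": 0, "y": 0, "z": 0.008, "twist": 0, "fingers": 0.1},
    {"x": 0, "y": 0, "z": 0.008, "twist": 0, "fingers": 0.2},
    {"x": 0, "y": 0, "z": 0.008, "twist": 0, "fingers": 0.23},
    {"x": 0, "y": 0, "z": 0.008, "twist": 0, "fingers": 0.23},
    {"x": 0, "y": 0, "z": 0.008, "twist": 0, "fingers": 0.23}
  ],
  "grip_force": 20
}}

```text
clock: 5.68
tool_pos: [0.509, -0.165, 0.0001]
eef_rot: [0.701, 0.713, 0.001, -0.001]
force: [0.1, -0.3, 0.7]
gripper_width: 0.0662
```

```bash
python3 -c "
from h import *
plan(.509,-.165,.000,90.9)"
```

```text
t 5.68 pos [ 5.09e-01 -1.65e-01  1.00e-04] h 90.93 w 0.0662 F [ 0.1  -0.31  0.73] tilt [ 0.003 -0.001 -1.   ]
MOVE x 0.0001 y 0.0001 z 0.0003 twist 0.0007  dist 0 mm
```

Call:
{"name": "drive_tool", "arguments": {
  "moves": [
    {"x": 0, "y": 0, "z": 0, "twist": 0, "fingers": 0.26},
    {"x": 0, "y": 0, "z": 0, "twist": 0, "fingers": 0.26},
    {"x": 0, "y": 0, "z": 0, "twist": 0, "fingers": 0.26}
  ]
}}

```text
clock: 5.93
tool_pos: [0.509, -0.1651, 0.0002]
eef_rot: [0.701, 0.713, 0.001, -0.001]
force: [0.6, 1.1, -0.6]
gripper_width: 0.0635
```

Call:
{"name": "drive_tool", "arguments": {
  "moves": [
    {"x": 0, "y": 0, "z": 0, "twist": 0, "fingers": 0.28},
    {"x": 0, "y": 0, "z": 0, "twist": 0, "fingers": 0.28},
    {"x": 0, "y": 0, "z": 0, "twist": 0, "fingers": 0.28}
  ]
}}

```text
clock: 6.18
tool_pos: [0.5091, -0.165, 0.0003]
eef_rot: [0.701, 0.713, 0.001, -0.001]
force: [-0.4, 0.4, -0.1]
gripper_width: 0.0616
```

Call:
{"name": "drive_tool", "arguments": {
  "moves": [
    {"x": 0, "y": 0, "z": 0, "twist": 0, "fingers": 0.3},
    {"x": 0, "y": 0, "z": 0, "twist": 0, "fingers": 0.3},
    {"x": 0, "y": 0, "z": 0, "twist": 0, "fingers": 0.3}
  ]
}}

```text
clock: 6.43
tool_pos: [0.509, -0.165, 0.0003]
eef_rot: [0.701, 0.713, 0.001, -0.001]
force: [-0.3, 0.4, -0.1]
gripper_width: 0.0597
```

Call:
{"name": "drive_tool", "arguments": {
  "moves": [
    {"x": 0, "y": 0, "z": 0, "twist": 0, "fingers": 0.34},
    {"x": 0, "y": 0, "z": 0, "twist": 0, "fingers": 0.34},
    {"x": 0, "y": 0, "z": 0, "twist": 0, "fingers": 0.34}
  ]
}}

```text
clock: 6.68
tool_pos: [0.509, -0.1651, 0.0002]
eef_rot: [0.701, 0.713, 0.001, -0.001]
force: [-0.1, 0.6, 0.1]
gripper_width: 0.0565
```

Call:
{"name": "drive_tool", "arguments": {
  "moves": [
    {"x": 0, "y": 0, "z": 0, "twist": 0, "fingers": 0.38},
    {"x": 0, "y": 0, "z": 0, "twist": 0, "fingers": 0.38},
    {"x": 0, "y": 0, "z": 0, "twist": 0, "fingers": 0.38}
  ]
}}

```text
clock: 6.93
tool_pos: [0.509, -0.165, 0.0003]
eef_rot: [0.701, 0.713, 0.001, -0.001]
force: [-0.5, 0.1, 0.2]
gripper_width: 0.0533
```

Call:
{"name": "drive_tool", "arguments": {
  "moves": [
    {"x": 0, "y": 0, "z": 0, "twist": 0, "fingers": 0.42},
    {"x": 0, "y": 0, "z": 0, "twist": 0, "fingers": 0.42},
    {"x": 0, "y": 0, "z": 0, "twist": 0, "fingers": 0.42}
  ]
}}

```text
clock: 7.18
tool_pos: [0.509, -0.165, 0.0002]
eef_rot: [0.701, 0.713, 0.001, -0.001]
force: [0.3, 0.4, -0.8]
gripper_width: 0.0495
```

```bash
python3 -c "
from h import *
plan(.509,-.165,.000,90.9)
c=capture('top');u,v=340,205
i=cv2.cvtColor(c['image'],cv2.COLOR_RGB2BGR)[v-45:v+45,u-60:u+60]
cv2.imwrite('pics/g3top.png',cv2.resize(i,None,fx=6,fy=6,interpolation=2))
"
```

```text
t 7.18 pos [ 5.09e-01 -1.65e-01  2.00e-04] h 90.93 w 0.0495 F [ 0.26  0.37 -0.84] tilt [ 0.003 -0.    -1.   ]
MOVE x 0.0001 y -0.0000 z 0.0005 twist 0.0007  dist 0 mm
```

View pics/g3top.png

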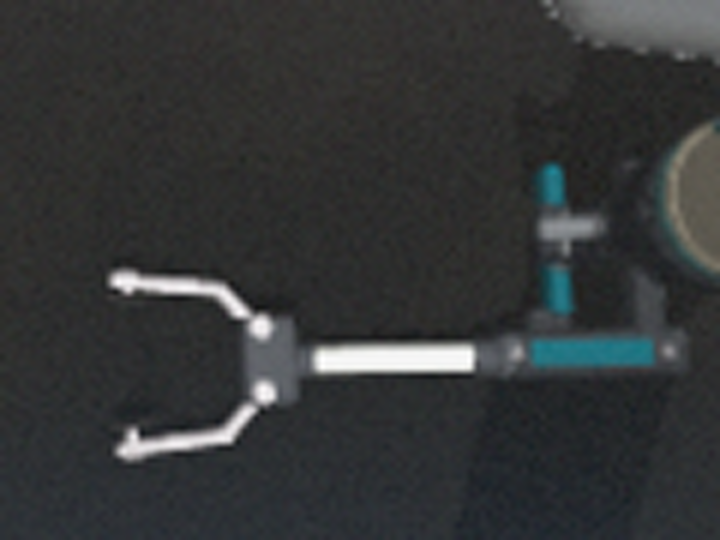

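Call:
{"name": "drive_tool", "arguments": {
  "moves": [
    {"x": 0, "y": 0, "z": 0, "twist": 0, "fingers": 0.36},
    {"x": 0, "y": 0, "z": 0, "twist": 0, "fingers": 0.3},
    {"x": 0, "y": 0, "z": 0, "twist": 0, "fingers": 0.29},
    {"x": 0, "y": 0, "z": 0, "twist": 0, "fingers": 0.29}
  ]
}}

```text
clock: 7.57
tool_pos: [0.509, -0.1651, 0.0002]
eef_rot: [0.701, 0.713, 0.001, -0.001]
force: [0.4, 0.5, 0.5]
gripper_width: 0.0604
```

```bash
python3 -c "
from h import *
plan(.536,-.045,.0005,86)"
```

```text
t 7.57 pos [ 5.090e-01 -1.651e-01  2.000e-04] h 90.93 w 0.0604 F [0.43 0.47 0.54] tilt [ 0.003 -0.    -1.   ]
MOVE x 0.2392 y 0.0578 z 0.0001 twist 0.1096  dist 123 mm
```

Call:
{"name": "drive_tool", "arguments": {
  "moves": [
    {"x": 0.015, "y": 0.004, "z": 0, "twist": 0.01, "fingers": 0.29},
    {"x": 0.045, "y": 0.011, "z": 0, "twist": 0.025, "fingers": 0.29},
    {"x": 0.085, "y": 0.021, "z": 0, "twist": 0.045, "fingers": 0.29},
    {"x": 0.13, "y": 0.032, "z": 0, "twist": 0.065, "fingers": 0.29},
    {"x": 0.175, "y": 0.042, "z": 0, "twist": 0.085, "fingers": 0.29},
    {"x": 0.215, "y": 0.052, "z": 0, "twist": 0.1, "fingers": 0.29},
    {"x": 0.239, "y": 0.058, "z": 0, "twist": 0.11, "fingers": 0.29},
    {"x": 0.239, "y": 0.058, "z": 0, "twist": 0.11, "fingers": 0.29}
  ]
}}

```text
clock: 8.23
tool_pos: [0.537, -0.04, 0.0005]
eef_rot: [0.73, 0.684, 0.002, -0.002]
force: [0.1, 1.4, 0.1]
gripper_width: 0.0608
```

Call:
{"name": "drive_tool", "arguments": {
  "moves": [
    {"x": 0, "y": 0, "z": 0, "twist": 0, "fingers": 0.29}
  ]
}}

```text
clock: 8.32
tool_pos: [0.5368, -0.04, 0.0004]
eef_rot: [0.729, 0.684, 0.002, -0.002]
force: [-0.7, -0.6, -0.6]
gripper_width: 0.0609
```

```bash
python3 -c "
from h import *
plan(.536,-.045,.0005,86)
c=capture('top');save(c,'top4.png');s=capture('scene');save(s,'scene4.png')
cv2.imwrite('pics/t4.png',cv2.resize(cv2.imread('pics/top4.png')[140:250,190:370],None,fx=4.4,fy=4.4,interpolation=2))
cv2.imwrite('pics/s4.png',cv2.resize(cv2.imread('pics/scene4.png')[150:290,200:320],None,fx=4.2,fy=4.2,interpolation=2))
for n in ('jaw_mid','flask_base','flask_cap'):
  for k in (c,s): print(n,[(round(r['p'],2),ray(k,r['centre'],.013).round(4)) for r in mark_of(k,n)[:2]])
"
```

```text
t 8.32 pos [ 5.368e-01 -4.000e-02  4.000e-04] h 86.36 w 0.0609 F [-0.7  -0.56 -0.59] tilt [ 0.005 -0.    -1.   ]
MOVE x -0.0101 y -0.0010 z -0.0002 twist 0.0079  dist 5 mm
jaw_mid [(0.97, array([0.4489, 0.0917, 0.013 ]))]
jaw_mid [(0.64, array([0.4407, 0.1012, 0.013 ])), (0.36, array([0.6125, 0.4511, 0.013 ]))]
flask_base [(0.85, array([0.4714, 0.6881, 0.013 ])), (0.58, array([0.5026, 0.346 , 0.013 ]))]
flask_base [(0.52, array([0.5174, 0.3464, 0.013 ]))]
flask_cap [(0.77, array([0.5233, 0.4491, 0.013 ])), (0.56, array([0.4122, 0.7585, 0.013 ]))]
flask_cap [(0.69, array([0.6336, 0.3949, 0.013 ])), (0.6, array([0.5157, 0.4458, 0.013 ]))]
```

View pics/t4.png

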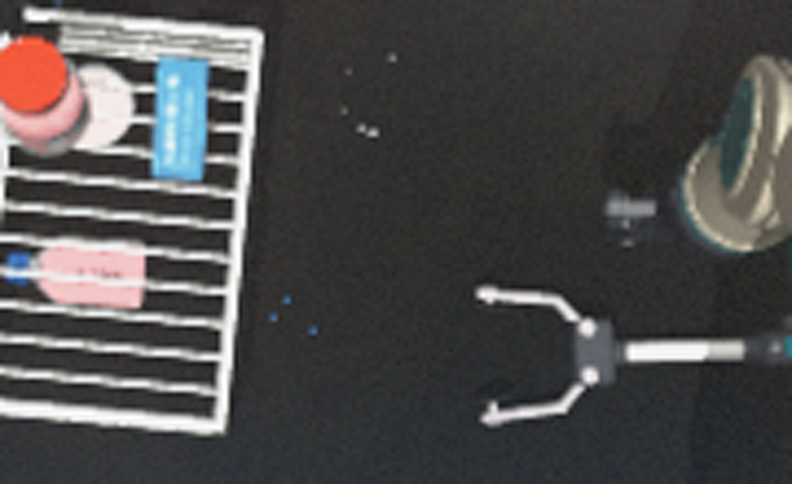

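View pics/s4.png

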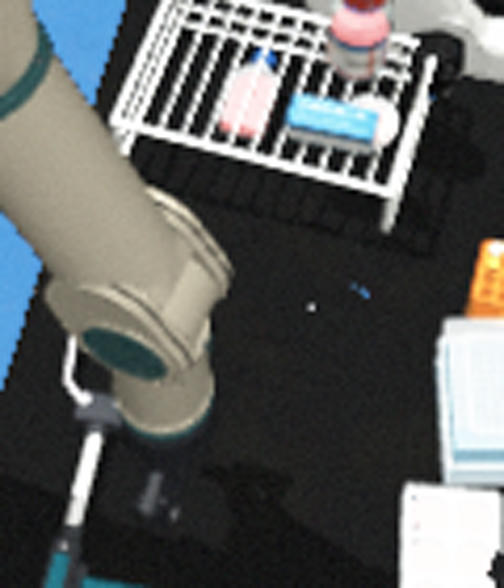

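```bash
python3 -c "
from h import *
c=capture('top')
for z in (0,.02,.05,.1): print(z,proj(c,(.537,-.04,z)).round(1), ray(c,(333.6,187.3),z).round(3), 'front finger',proj(c,(.537,-.0,z)).round(1))
s=capture('scene')
for z in (0,.02,.05,.1): print(z,proj(s,(.537,-.04,z)).round(1),ray(s,(200+160/4.2,150+490/4.2),z).round(3))
print({k:np.round(v,3) for k,v in readout.get_obs().items()})
i=cv2.cvtColor(c['image'],cv2.COLOR_RGB2BGR)[160:220,310:380]
cv2.imwrite('pics/g5.png',cv2.resize(i,None,fx=10,fy=10,interpolation=2))
i=cv2.cvtColor(s['image'],cv2.COLOR_RGB2BGR)[220:300,205:285]
cv2.imwrite('pics/g6.png',cv2.convertScaleAbs(cv2.resize(i,None,fx=7,fy=7,interpolation=2),alpha=2.5))
"
```

```text
0 [340.  194.1] [ 0.56 -0.02  0.  ] front finger [327.9 194.1]
0.02 [341.3 193.2] [ 0.557 -0.015  0.02 ] front finger [329.1 193.3]
0.05 [343.4 191.9] [ 0.552 -0.009  0.05 ] front finger [330.9 192. ]
0.1 [347.1 189.7] [0.544 0.002 0.1  ] front finger [334.2 189.7]
0 [242.6 267.1] [ 0.52  -0.042  0.   ]
0.02 [242.3 265.2] [ 0.523 -0.049  0.02 ]
0.05 [241.9 262.3] [ 0.527 -0.059  0.05 ]
0.1 [241.2 257.2] [ 0.535 -0.077  0.1  ]
{'clock': np.float64(8.817), 'joint_positions': array([-0.027,  0.782,  0.082,  1.975, -0.166,  0.391,  1.691]), 'qvel': array([-0.004, -0.001, -0.002, -0.   ,  0.   ,  0.   ,  0.001]), 'effort': array([ 6.4000e-02, -5.2898e+01,  2.0860e+00, -8.6580e+00, -1.0000e-03,
        5.0000e-03,  1.0000e-03]), 'tool_pos': array([ 0.537, -0.041,  0.   ]), 'eef_rot': array([ 0.73 ,  0.684,  0.002, -0.002]), 'force': array([ 0.305,  0.031, -0.349]), 'torque': array([0.048, 0.023, 0.007]), 'gripper_width': np.float64(0.061)}
```

View pics/g5.png

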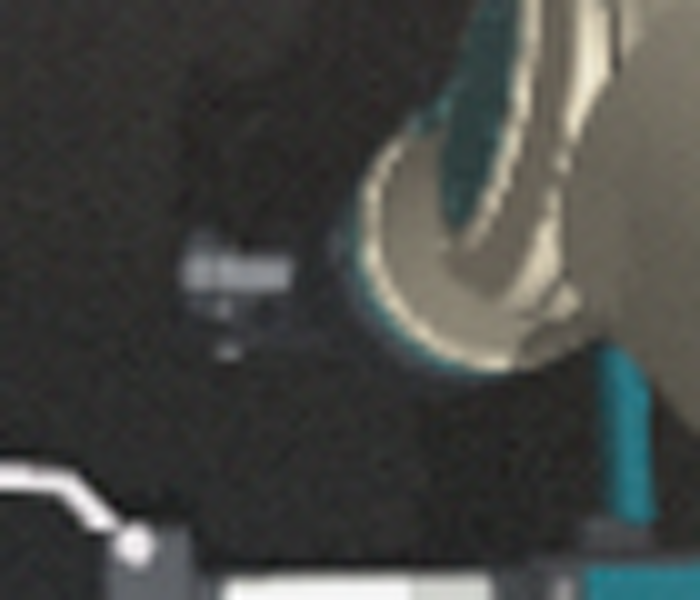

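View pics/g6.png

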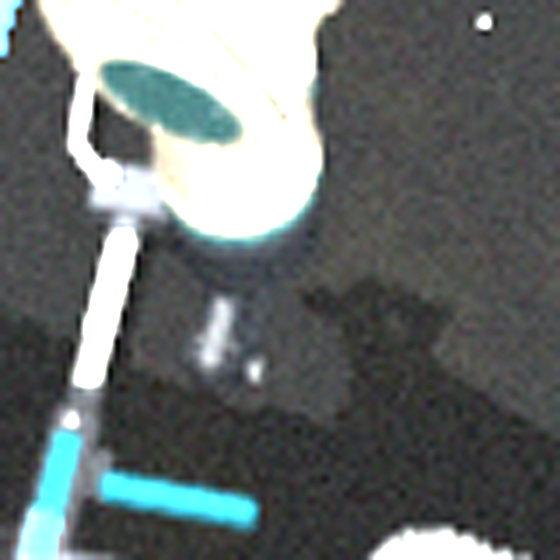

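Call:
{"name": "drive_tool", "arguments": {
  "moves": [
    {"x": 0, "y": 0, "z": 0.005, "twist": 0, "fingers": 0.29},
    {"x": 0, "y": 0, "z": 0.01, "twist": 0, "fingers": 0.29},
    {"x": 0, "y": 0, "z": 0.01, "twist": 0, "fingers": 0.29}
  ]
}}

```text
clock: 9.07
tool_pos: [0.5364, -0.0406, -0.0051]
eef_rot: [0.73, 0.684, 0.001, -0.002]
force: [0.6, -0.1, -1.1]
gripper_width: 0.0609
```

Call:
{"name": "drive_tool", "arguments": {
  "moves": [
    {"x": 0, "y": 0, "z": 0.005, "twist": 0, "fingers": 0.29},
    {"x": 0, "y": 0, "z": 0.01, "twist": 0, "fingers": 0.29},
    {"x": 0, "y": 0, "z": 0.01, "twist": 0, "fingers": 0.29}
  ]
}}

```text
clock: 9.32
tool_pos: [0.536, -0.0404, -0.0107]
eef_rot: [0.73, 0.684, 0.001, -0.003]
force: [0.0, -0.3, -0.3]
gripper_width: 0.0605
```

Call:
{"name": "drive_tool", "arguments": {
  "moves": [
    {"x": 0, "y": 0, "z": 0.004, "twist": 0, "fingers": 0.29},
    {"x": 0, "y": 0, "z": 0.008, "twist": 0, "fingers": 0.29},
    {"x": 0, "y": 0, "z": 0.008, "twist": 0, "fingers": 0.29}
  ]
}}

```text
clock: 9.57
tool_pos: [0.5357, -0.0404, -0.0151]
eef_rot: [0.73, 0.684, 0.001, -0.003]
force: [-0.4, 0.2, 0.3]
gripper_width: 0.0607
```

Call:
{"name": "drive_tool", "arguments": {
  "moves": [
    {"x": 0, "y": 0, "z": 0.004, "twist": 0, "fingers": 0.29},
    {"x": 0, "y": 0, "z": 0.008, "twist": 0, "fingers": 0.29},
    {"x": 0, "y": 0, "z": 0.008, "twist": 0, "fingers": 0.29}
  ]
}}

```text
clock: 9.82
tool_pos: [0.5354, -0.0403, -0.0195]
eef_rot: [0.73, 0.684, 0.001, -0.003]
force: [-0.0, 0.4, -0.1]
gripper_width: 0.0606
```

```bash
python3 -c "
from h import *
plan(.536,-.045,.0005,86)
s=capture('scene')
i=cv2.cvtColor(s['image'],cv2.COLOR_RGB2BGR)[220:300,205:285]
cv2.imwrite('pics/g7.png',cv2.convertScaleAbs(cv2.resize(i,None,fx=7,fy=7,interpolation=2),alpha=2.5))
"
```

```text
t 9.82 pos [ 0.5354 -0.0403 -0.0195] h 86.25 w 0.0606 F [-0.05  0.38 -0.13] tilt [ 0.005 -0.003 -1.   ]
MOVE x -0.0090 y 0.0016 z -0.0400 twist 0.0057  dist 21 mm
```

View pics/g7.png

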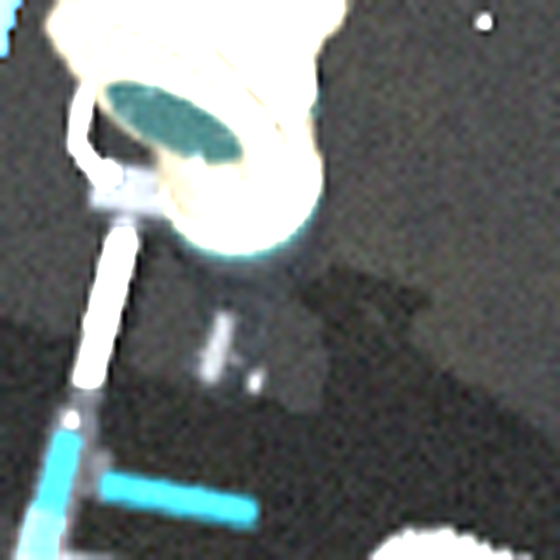

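Call:
{"name": "drive_tool", "arguments": {
  "moves": [
    {"x": 0, "y": 0, "z": 0.004, "twist": 0, "fingers": 0.29},
    {"x": 0, "y": 0, "z": 0.008, "twist": 0, "fingers": 0.29},
    {"x": 0, "y": 0, "z": 0.008, "twist": 0, "fingers": 0.29}
  ]
}}

```text
clock: 10.12
tool_pos: [0.5353, -0.0403, -0.0237]
eef_rot: [0.73, 0.684, 0.001, -0.003]
force: [0.4, -0.1, 0.1]
gripper_width: 0.0606
```

Call:
{"name": "drive_tool", "arguments": {
  "moves": [
    {"x": 0, "y": 0, "z": 0.004, "twist": 0, "fingers": 0.29},
    {"x": 0, "y": 0, "z": 0.008, "twist": 0, "fingers": 0.29},
    {"x": 0, "y": 0, "z": 0.008, "twist": 0, "fingers": 0.29}
  ]
}}

```text
clock: 10.37
tool_pos: [0.535, -0.0402, -0.0281]
eef_rot: [0.73, 0.684, 0.0, -0.003]
force: [-1.1, -0.4, 0.6]
gripper_width: 0.0607
```

Call:
{"name": "drive_tool", "arguments": {
  "moves": [
    {"x": 0, "y": 0, "z": 0.003, "twist": 0, "fingers": 0.29},
    {"x": 0, "y": 0, "z": 0.006, "twist": 0, "fingers": 0.29},
    {"x": 0, "y": 0, "z": 0.006, "twist": 0, "fingers": 0.29}
  ]
}}

```text
clock: 10.62
tool_pos: [0.5348, -0.0402, -0.0314]
eef_rot: [0.73, 0.684, 0.0, -0.004]
force: [0.5, 1.0, -0.4]
gripper_width: 0.06
```

Call:
{"name": "drive_tool", "arguments": {
  "moves": [
    {"x": 0, "y": 0, "z": 0.003, "twist": 0, "fingers": 0.29},
    {"x": 0, "y": 0, "z": 0.006, "twist": 0, "fingers": 0.29},
    {"x": 0, "y": 0, "z": 0.006, "twist": 0, "fingers": 0.29}
  ]
}}

```text
clock: 10.87
tool_pos: [0.5347, -0.0402, -0.0346]
eef_rot: [0.73, 0.684, 0.0, -0.004]
force: [-0.2, 0.4, 0.2]
gripper_width: 0.0606
```

```bash
python3 -c "
from h import *
plan(.536,-.045,.0005,86)
s=capture('scene')
i=cv2.cvtColor(s['image'],cv2.COLOR_RGB2BGR)[220:300,205:285]
cv2.imwrite('pics/g8.png',cv2.convertScaleAbs(cv2.resize(i,None,fx=7,fy=7,interpolation=2),alpha=3.5))
"
```

```text
t 10.87 pos [ 0.5347 -0.0402 -0.0346] h 86.26 w 0.0606 F [-0.21  0.42  0.21] tilt [ 0.005 -0.005 -1.   ]
MOVE x -0.0091 y 0.0029 z -0.0703 twist 0.0058  dist 35 mm
```

View pics/g8.png

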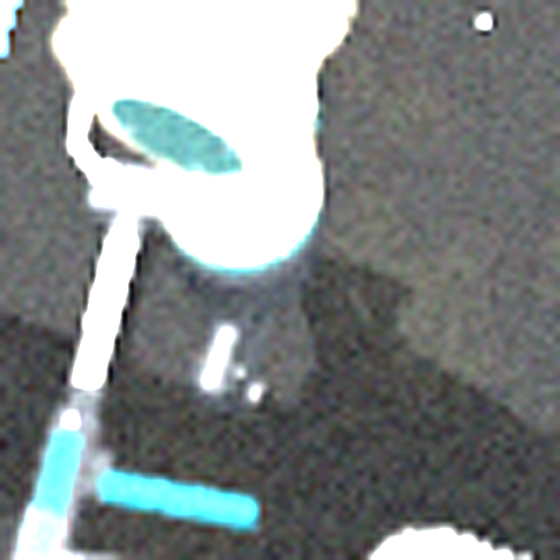

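Call:
{"name": "drive_tool", "arguments": {
  "moves": [
    {"x": 0, "y": 0, "z": 0.003, "twist": 0, "fingers": 0.29},
    {"x": 0, "y": 0, "z": 0.006, "twist": 0, "fingers": 0.29},
    {"x": 0, "y": 0, "z": 0.006, "twist": 0, "fingers": 0.29}
  ]
}}

```text
clock: 11.17
tool_pos: [0.5349, -0.0403, -0.035]
eef_rot: [0.73, 0.683, 0.001, -0.003]
force: [-4.2, 1.2, 24.7]
gripper_width: 0.0608
```

Call:
{"name": "drive_tool", "arguments": {
  "moves": [
    {"x": 0, "y": 0, "z": 0.003, "twist": 0, "fingers": 0.29},
    {"x": 0, "y": 0, "z": 0.006, "twist": 0, "fingers": 0.29},
    {"x": 0, "y": 0, "z": 0.006, "twist": 0, "fingers": 0.29}
  ]
}}

```text
clock: 11.42
tool_pos: [0.5349, -0.0403, -0.035]
eef_rot: [0.73, 0.683, 0.001, -0.003]
force: [-6.3, 1.6, 28.9]
gripper_width: 0.0606
```

Call:
{"name": "drive_tool", "arguments": {
  "moves": [
    {"x": 0, "y": 0, "z": 0.003, "twist": 0, "fingers": 0.29},
    {"x": 0, "y": 0, "z": 0.006, "twist": 0, "fingers": 0.29},
    {"x": 0, "y": 0, "z": 0.006, "twist": 0, "fingers": 0.29}
  ]
}}

```text
clock: 11.67
tool_pos: [0.535, -0.0403, -0.0351]
eef_rot: [0.73, 0.683, 0.002, -0.003]
force: [-6.2, 0.7, 29.2]
gripper_width: 0.0605
```

Call:
{"name": "drive_tool", "arguments": {
  "moves": [
    {"x": 0, "y": 0, "z": -0.03, "twist": 0, "fingers": 0.2},
    {"x": 0, "y": 0, "z": -0.08, "twist": 0, "fingers": 0.1},
    {"x": 0, "y": 0, "z": -0.13, "twist": 0, "fingers": 0},
    {"x": 0, "y": 0, "z": -0.13, "twist": 0, "fingers": 0},
    {"x": 0, "y": 0, "z": -0.13, "twist": 0, "fingers": 0}
  ]
}}

```text
clock: 12.08
tool_pos: [0.5364, -0.0407, 0.0313]
eef_rot: [0.73, 0.683, 0.003, -0.002]
force: [-0.8, 0.8, -1.3]
gripper_width: 0.0858
```

```bash
python3 -c "
from h import *
plan(.509,-.165,.03,90.9)
c=capture('top')
m=lambda u,v,z:ray(c,(u,v),z)
save(c,'top5.png')
cv2.imwrite('pics/t5.png',cv2.resize(cv2.imread('pics/top5.png')[170:240,290:410],None,fx=6.6,fy=6.6,interpolation=2))
"
```

```text
t 12.08 pos [ 0.5364 -0.0407  0.0313] h 86.16 w 0.0858 F [-0.85  0.82 -1.25] tilt [ 0.006  0.001 -1.   ]
MOVE x -0.2516 y -0.0380 z 0.0010 twist -0.1054  dist 127 mm
```

View pics/t5.png

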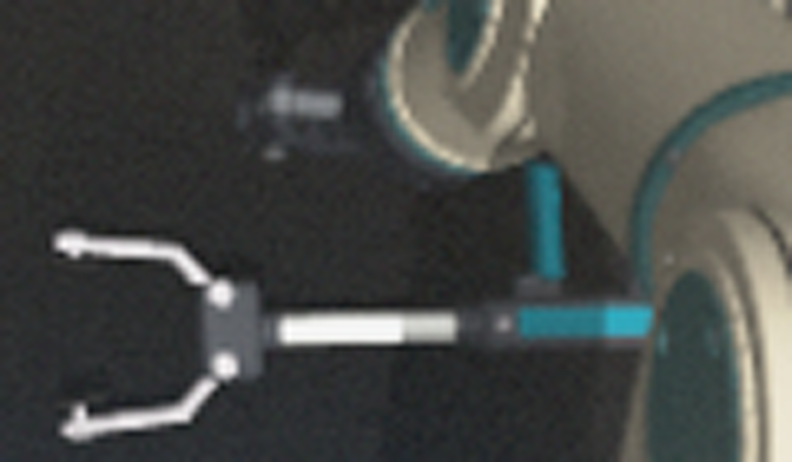

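Call:
{"name": "drive_tool", "arguments": {
  "moves": [
    {"x": -0.08, "y": -0.012, "z": 0, "twist": -0.05, "fingers": 0},
    {"x": -0.16, "y": -0.025, "z": 0, "twist": -0.1, "fingers": 0},
    {"x": -0.22, "y": -0.034, "z": 0, "twist": -0.105, "fingers": 0},
    {"x": -0.252, "y": -0.038, "z": 0, "twist": -0.105, "fingers": 0},
    {"x": -0.252, "y": -0.038, "z": 0, "twist": -0.105, "fingers": 0},
    {"x": -0.252, "y": -0.038, "z": 0, "twist": -0.105, "fingers": 0}
  ]
}}

```text
clock: 12.63
tool_pos: [0.5068, -0.1657, 0.0283]
eef_rot: [0.703, 0.712, 0.001, -0.004]
force: [0.7, 0.3, -0.2]
gripper_width: 0.0852
```

```bash
python3 -c "
from h import *
plan(.510,-.164,-.02,90.9)"
```

```text
t 12.63 pos [ 0.5068 -0.1657  0.0283] h 90.73 w 0.0852 F [ 0.72  0.28 -0.19] tilt [ 0.007 -0.003 -1.   ]
MOVE x 0.0027 y 0.0068 z 0.0966 twist -0.0037  dist 48 mm
```

Call:
{"name": "drive_tool", "arguments": {
  "moves": [
    {"x": 0.003, "y": 0.006, "z": 0.04, "twist": 0, "fingers": 0},
    {"x": 0.003, "y": 0.006, "z": 0.07, "twist": 0, "fingers": 0},
    {"x": 0.003, "y": 0.006, "z": 0.08, "twist": 0, "fingers": 0},
    {"x": 0.003, "y": 0.006, "z": 0.086, "twist": 0, "fingers": 0},
    {"x": 0.003, "y": 0.006, "z": 0.092, "twist": 0, "fingers": 0},
    {"x": 0.003, "y": 0.006, "z": 0.097, "twist": 0, "fingers": 0}
  ]
}}

```text
clock: 13.13
tool_pos: [0.51, -0.1632, -0.0201]
eef_rot: [0.702, 0.712, 0.002, -0.003]
force: [-0.2, -0.1, 0.0]
gripper_width: 0.0854
```

```bash
python3 -c "
from h import *
plan(.510,-.164,-.029,90.9)"
```

```text
t 13.13 pos [ 0.51   -0.1632 -0.0201] h 90.79 w 0.0854 F [-0.21 -0.09  0.  ] tilt [ 0.007 -0.003 -1.   ]
MOVE x -0.0017 y 0.0000 z 0.0178 twist -0.0024  dist 9 mm
```

Call:
{"name": "drive_tool", "arguments": {
  "moves": [
    {"x": -0.002, "y": 0, "z": 0.006, "twist": 0, "fingers": 0},
    {"x": -0.002, "y": 0, "z": 0.012, "twist": 0, "fingers": 0},
    {"x": -0.002, "y": 0, "z": 0.018, "twist": 0, "fingers": 0},
    {"x": -0.002, "y": 0, "z": 0.018, "twist": 0, "fingers": 0}
  ]
}}

```text
clock: 13.47
tool_pos: [0.5098, -0.1641, -0.0295]
eef_rot: [0.702, 0.712, 0.002, -0.004]
force: [-0.0, -0.0, 0.0]
gripper_width: 0.0856
```

Call:
{"name": "drive_tool", "arguments": {
  "moves": [
    {"x": 0, "y": 0, "z": 0, "twist": 0, "fingers": 0.1},
    {"x": 0, "y": 0, "z": 0, "twist": 0, "fingers": 0.2},
    {"x": 0, "y": 0, "z": 0, "twist": 0, "fingers": 0.23},
    {"x": 0, "y": 0, "z": 0, "twist": 0, "fingers": 0.25},
    {"x": 0, "y": 0, "z": 0, "twist": 0, "fingers": 0.25},
    {"x": 0, "y": 0, "z": 0, "twist": 0, "fingers": 0.25}
  ]
}}

```text
clock: 13.97
tool_pos: [0.51, -0.1648, -0.0292]
eef_rot: [0.702, 0.712, 0.001, -0.003]
force: [0.5, -2.0, 0.5]
gripper_width: 0.064
```

Call:
{"name": "drive_tool", "arguments": {
  "moves": [
    {"x": 0, "y": 0, "z": 0, "twist": 0, "fingers": 0.3},
    {"x": 0, "y": 0, "z": 0, "twist": 0, "fingers": 0.3},
    {"x": 0, "y": 0, "z": 0, "twist": 0, "fingers": 0.3},
    {"x": 0, "y": 0, "z": 0, "twist": 0, "fingers": 0.3}
  ]
}}

```text
clock: 14.3
tool_pos: [0.5103, -0.1659, -0.0288]
eef_rot: [0.703, 0.712, 0.001, -0.002]
force: [-2.0, -4.5, 5.5]
gripper_width: 0.0602
```

```bash
python3 -c "
from h import *
plan(.510,-.164,-.029,90.9)
for n in ('top','scene'):
  c=capture(n);u,v=proj(c,(.5,-.1,.02)).astype(int)
  i=cv2.cvtColor(c['image'],cv2.COLOR_RGB2BGR)[v-45:v+45,u-60:u+60]
  cv2.imwrite('pics/g9%s.png'%n,cv2.convertScaleAbs(cv2.resize(i,None,fx=6,fy=6,interpolation=2),alpha=1.6))
plan(.510,-.164,-.029,90.9)
"
```

```text
t 14.3 pos [ 0.5103 -0.1659 -0.0288] h 90.74 w 0.0602 F [-2.01 -4.46  5.52] tilt [ 0.005 -0.001 -1.   ]
MOVE x 0.0039 y -0.0005 z 0.0005 twist -0.0037  dist 2 mm
t 14.4 pos [ 0.5103 -0.1659 -0.0288] h 90.74 w 0.0601 F [-0.36 -3.85  5.  ] tilt [ 0.005 -0.002 -1.   ]
MOVE x 0.0039 y -0.0005 z 0.0004 twist -0.0036  dist 2 mm
```

View pics/g9top.png

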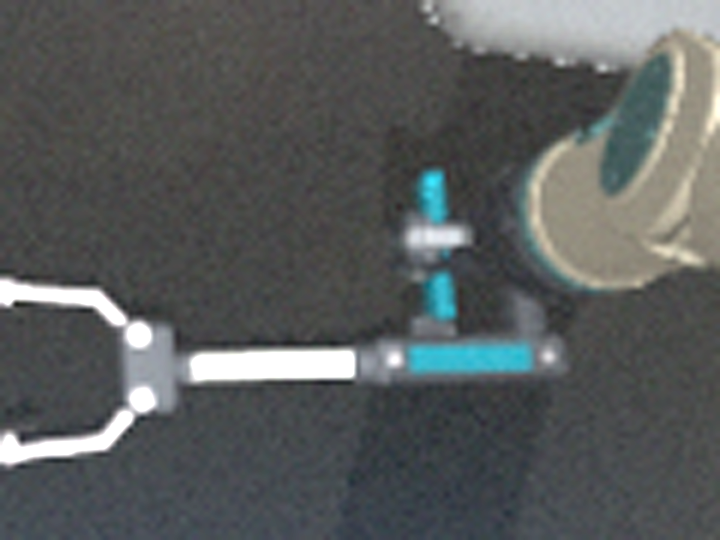

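View pics/g9scene.png

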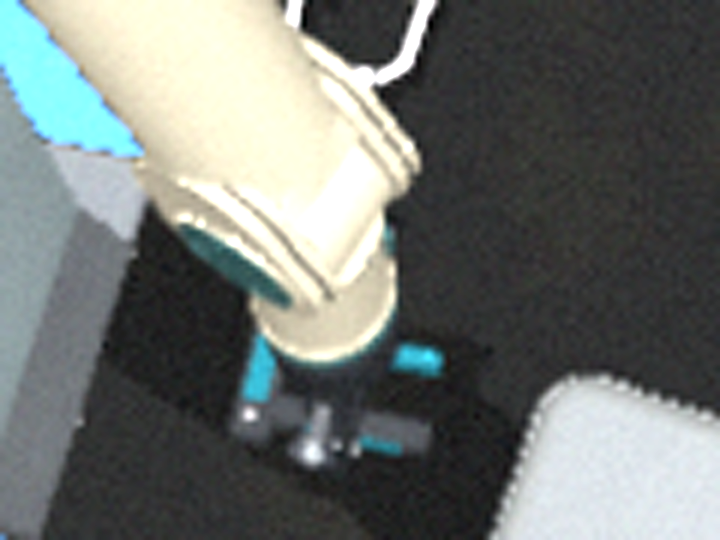

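Call:
{"name": "drive_tool", "arguments": {
  "moves": [
    {"x": 0, "y": 0, "z": -0.002, "twist": 0, "fingers": 0.32},
    {"x": 0, "y": 0, "z": -0.002, "twist": 0, "fingers": 0.34},
    {"x": 0, "y": 0, "z": -0.002, "twist": 0, "fingers": 0.34},
    {"x": 0, "y": 0, "z": -0.002, "twist": 0, "fingers": 0.34}
  ]
}}

```text
clock: 14.73
tool_pos: [0.5101, -0.1652, -0.028]
eef_rot: [0.702, 0.712, 0.001, -0.003]
force: [-0.1, -0.9, 0.4]
gripper_width: 0.0565
```

Call:
{"name": "drive_tool", "arguments": {
  "moves": [
    {"x": 0, "y": 0, "z": 0, "twist": 0, "fingers": 0.38},
    {"x": 0, "y": 0, "z": 0, "twist": 0, "fingers": 0.38},
    {"x": 0, "y": 0, "z": 0, "twist": 0, "fingers": 0.38},
    {"x": 0, "y": 0, "z": 0, "twist": 0, "fingers": 0.38}
  ]
}}

```text
clock: 15.07
tool_pos: [0.5104, -0.1666, -0.0275]
eef_rot: [0.703, 0.712, 0.001, -0.002]
force: [-1.4, -3.9, 5.2]
gripper_width: 0.0533
```

```bash
python3 -c "
from h import *
plan(.510,-.164,-.029,90.9)
for n in ('top',):
  c=capture(n);u,v=proj(c,(.48,-.05,.02)).astype(int)
  i=cv2.cvtColor(c['image'],cv2.COLOR_RGB2BGR)[v-45:v+45,u-60:u+60]
  cv2.imwrite('pics/g10%s.png'%n,cv2.convertScaleAbs(cv2.resize(i,None,fx=6,fy=6,interpolation=2),alpha=1.6))
"
```

```text
t 15.07 pos [ 0.5104 -0.1666 -0.0275] h 90.73 w 0.0533 F [-1.39 -3.94  5.2 ] tilt [ 0.004 -0.001 -1.   ]
MOVE x 0.0052 y -0.0007 z 0.0030 twist -0.0038  dist 3 mm
```

View pics/g10top.png

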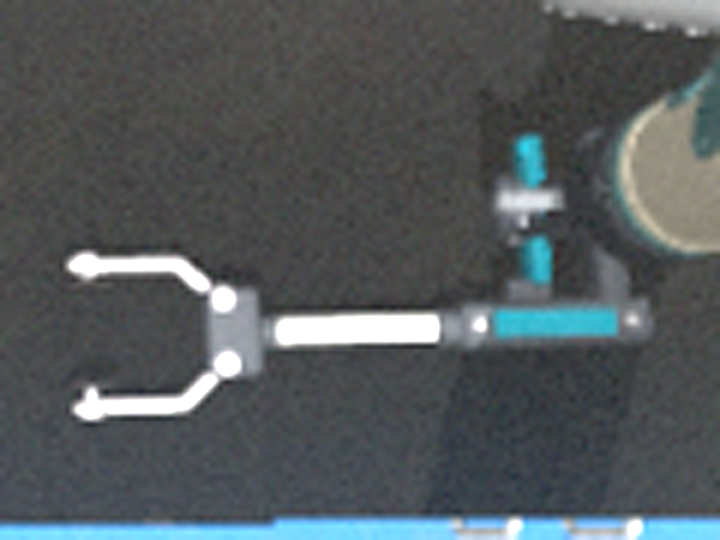

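Call:
{"name": "drive_tool", "arguments": {
  "moves": [
    {"x": 0, "y": 0, "z": 0, "twist": 0, "fingers": 0.34},
    {"x": 0, "y": 0, "z": 0, "twist": 0, "fingers": 0.3},
    {"x": 0, "y": 0, "z": 0, "twist": 0, "fingers": 0.3},
    {"x": 0, "y": 0, "z": 0, "twist": 0, "fingers": 0.3}
  ]
}}

```text
clock: 15.45
tool_pos: [0.5101, -0.1658, -0.0279]
eef_rot: [0.702, 0.712, 0.001, -0.003]
force: [0.2, 0.4, -0.8]
gripper_width: 0.0594
```

```bash
python3 -c "
from h import *
plan(.536,-.045,-.0275,86)"
```

```text
t 15.45 pos [ 0.5101 -0.1658 -0.0279] h 90.76 w 0.0594 F [ 0.17  0.43 -0.82] tilt [ 0.005 -0.002 -1.   ]
MOVE x 0.2409 y 0.0550 z 0.0005 twist 0.1058  dist 124 mm
```

Call:
{"name": "drive_tool", "arguments": {
  "moves": [
    {"x": 0.015, "y": 0.003, "z": 0, "twist": 0.008, "fingers": 0.3},
    {"x": 0.045, "y": 0.01, "z": 0, "twist": 0.02, "fingers": 0.3},
    {"x": 0.085, "y": 0.02, "z": 0, "twist": 0.04, "fingers": 0.3},
    {"x": 0.13, "y": 0.03, "z": 0, "twist": 0.06, "fingers": 0.3},
    {"x": 0.175, "y": 0.04, "z": 0, "twist": 0.08, "fingers": 0.3},
    {"x": 0.21, "y": 0.048, "z": 0, "twist": 0.095, "fingers": 0.3},
    {"x": 0.235, "y": 0.054, "z": 0, "twist": 0.105, "fingers": 0.3},
    {"x": 0.24, "y": 0.055, "z": 0, "twist": 0.105, "fingers": 0.3}
  ]
}}

```text
clock: 16.12
tool_pos: [0.5366, -0.0407, -0.0275]
eef_rot: [0.73, 0.684, 0.002, -0.003]
force: [0.1, 0.8, -1.2]
gripper_width: 0.0599
```

Call:
{"name": "drive_tool", "arguments": {
  "moves": [
    {"x": 0, "y": 0, "z": 0, "twist": 0, "fingers": 0.3},
    {"x": 0, "y": 0, "z": 0, "twist": 0, "fingers": 0.3}
  ]
}}

```text
clock: 16.28
tool_pos: [0.5364, -0.0402, -0.0276]
eef_rot: [0.729, 0.684, 0.002, -0.004]
force: [0.3, 0.9, -2.4]
gripper_width: 0.0603
```

```bash
cat > look.py <<'E'
from h import *
import sys
k=sys.argv[1]
plan(.536,-.045,-.0275,86)
c=capture('top');s=capture('scene');save(c,'top%s.png'%k);save(s,'scene%s.png'%k)
cv2.imwrite('pics/T%s.png'%k,cv2.convertScaleAbs(cv2.resize(cv2.imread('pics/top%s.png'%k)[170:240,190:320],None,fx=6.1,fy=6.1,interpolation=2),alpha=1.2))
cv2.imwrite('pics/S%s.png'%k,cv2.convertScaleAbs(cv2.resize(cv2.imread('pics/scene%s.png'%k)[150:240,210:310],None,fx=6,fy=6,interpolation=2),alpha=1.2))
E
python3 look.py 6
```

```text
t 16.28 pos [ 0.5364 -0.0402 -0.0276] h 86.35 w 0.0603 F [ 0.28  0.91 -2.39] tilt [ 0.008 -0.003 -1.   ]
MOVE x -0.0096 y -0.0003 z -0.0002 twist 0.0078  dist 5 mm
```

View pics/T6.png

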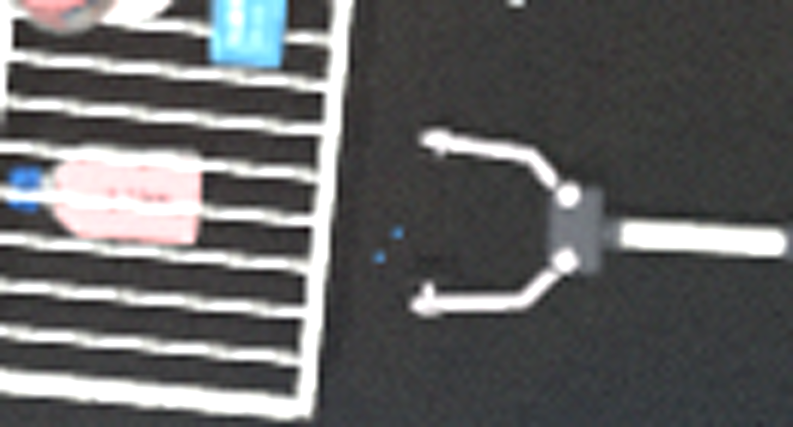

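View pics/S6.png

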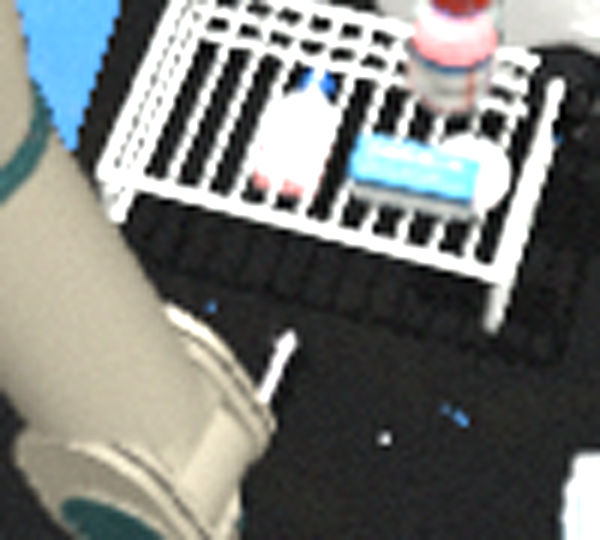

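```bash
python3 -c "
from h import *
c=capture('top')
g=lambda u,v,z:ray(c,(190+(u+.5)/6.1-.5,170+(v+.5)/6.1-.5),z)[:2].round(4)
for z in (.013,.02,.026): print(z,[g(*p,z) for p in ((437,139),(427,303),(568,194),(566,261),(620,236),(785,241))], 'mid',(g(437,139,z)+g(427,303,z))/2)
"
```

```text
0.013 [array([0.5419, 0.2215]), array([0.454 , 0.2277]), array([0.5119, 0.1517]), array([0.476 , 0.1534]), array([0.4892, 0.1242]), array([0.4861, 0.0359])] mid [0.49795 0.2246 ]
0.02 [array([0.5409, 0.2218]), array([0.4534, 0.2279]), array([0.5111, 0.1523]), array([0.4753, 0.154 ]), array([0.4885, 0.125 ]), array([0.4854, 0.0371])] mid [0.49715 0.22485]
0.026 [array([0.5401, 0.222 ]), array([0.453 , 0.2281]), array([0.5103, 0.1528]), array([0.4748, 0.1545]), array([0.4879, 0.1257]), array([0.4848, 0.0382])] mid [0.49655 0.22505]
```

```bash
python3 -c "
from h import *
plan(.5435,.05,-.0275,86.2)"
```

```text
t 16.43 pos [ 0.5362 -0.0417 -0.0275] h 86.22 w 0.0598 F [-0.53 -0.07 -1.83] tilt [ 0.007 -0.003 -1.   ]
MOVE x 0.1840 y 0.0025 z 0.0013 twist 0.0005  dist 92 mm
```

Call:
{"name": "drive_tool", "arguments": {
  "moves": [
    {"x": 0.02, "y": 0, "z": 0, "twist": 0, "fingers": 0.3},
    {"x": 0.05, "y": 0.001, "z": 0, "twist": 0, "fingers": 0.3},
    {"x": 0.085, "y": 0.001, "z": 0, "twist": 0, "fingers": 0.3},
    {"x": 0.12, "y": 0.002, "z": 0, "twist": 0, "fingers": 0.3},
    {"x": 0.15, "y": 0.002, "z": 0, "twist": 0, "fingers": 0.3},
    {"x": 0.172, "y": 0.002, "z": 0, "twist": 0, "fingers": 0.3},
    {"x": 0.18, "y": 0.002, "z": 0, "twist": 0, "fingers": 0.3},
    {"x": 0.18, "y": 0.002, "z": 0, "twist": 0, "fingers": 0.3}
  ]
}}

```text
clock: 17.1
tool_pos: [0.5431, 0.0493, -0.0269]
eef_rot: [0.73, 0.684, 0.002, -0.004]
force: [0.0, 0.8, -1.7]
gripper_width: 0.0599
```

```bash
python3 look.py 7
```

```text
t 17.1 pos [ 0.5431  0.0493 -0.0269] h 86.3 w 0.0599 F [ 0.02  0.79 -1.72] tilt [ 0.008 -0.003 -1.   ]
MOVE x -0.1891 y -0.0019 z -0.0003 twist 0.0067  dist 95 mm
```

View pics/T7.png

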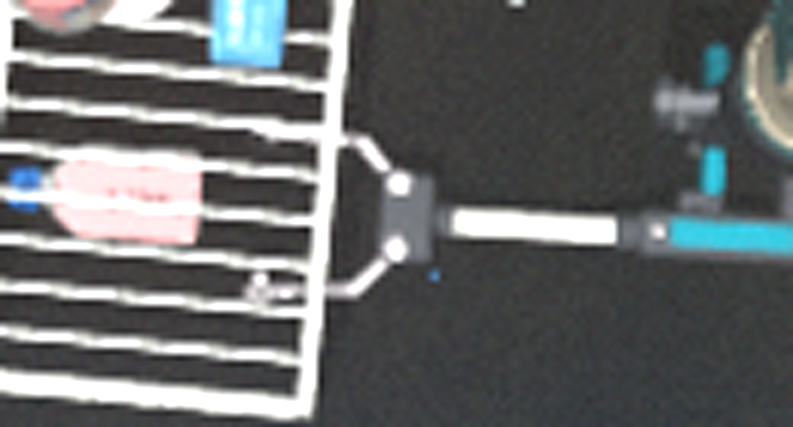

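View pics/S7.png

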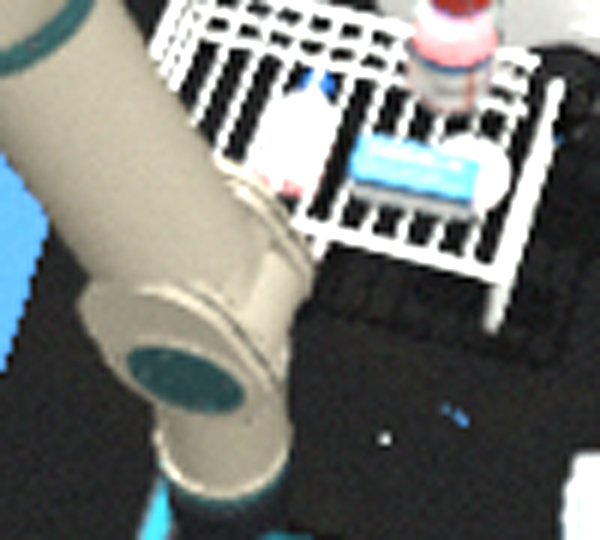

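```bash
python3 -c "
from h import *
plan(.5505,.115,-.0275,86)"
```

```text
t 17.2 pos [ 0.5429  0.0473 -0.0269] h 86.17 w 0.0596 F [ 0.    0.09 -1.37] tilt [ 0.007 -0.003 -1.   ]
MOVE x 0.1361 y 0.0061 z 0.0022 twist 0.0038  dist 68 mm
```

Call:
{"name": "drive_tool", "arguments": {
  "moves": [
    {"x": 0.008, "y": 0.005, "z": 0.001, "twist": 0.003, "fingers": 0.3},
    {"x": 0.025, "y": 0.006, "z": 0.001, "twist": 0.003, "fingers": 0.3},
    {"x": 0.045, "y": 0.006, "z": 0.001, "twist": 0.003, "fingers": 0.3},
    {"x": 0.07, "y": 0.006, "z": 0.001, "twist": 0.003, "fingers": 0.3},
    {"x": 0.095, "y": 0.006, "z": 0.001, "twist": 0.003, "fingers": 0.3},
    {"x": 0.117, "y": 0.006, "z": 0.001, "twist": 0.003, "fingers": 0.3},
    {"x": 0.13, "y": 0.006, "z": 0.001, "twist": 0.003, "fingers": 0.3},
    {"x": 0.13, "y": 0.006, "z": 0.001, "twist": 0.003, "fingers": 0.3}
  ]
}}

```text
clock: 17.87
tool_pos: [0.5501, 0.1155, -0.027]
eef_rot: [0.73, 0.684, 0.002, -0.004]
force: [-0.4, 1.0, -1.5]
gripper_width: 0.0596
```

```bash
python3 look.py 8
```

```text
t 17.87 pos [ 0.5501  0.1155 -0.027 ] h 86.26 w 0.0596 F [-0.43  0.97 -1.48] tilt [ 0.009 -0.003 -1.   ]
MOVE x -0.3222 y -0.0073 z -0.0018 twist 0.0057  dist 161 mm
```

View pics/T8.png

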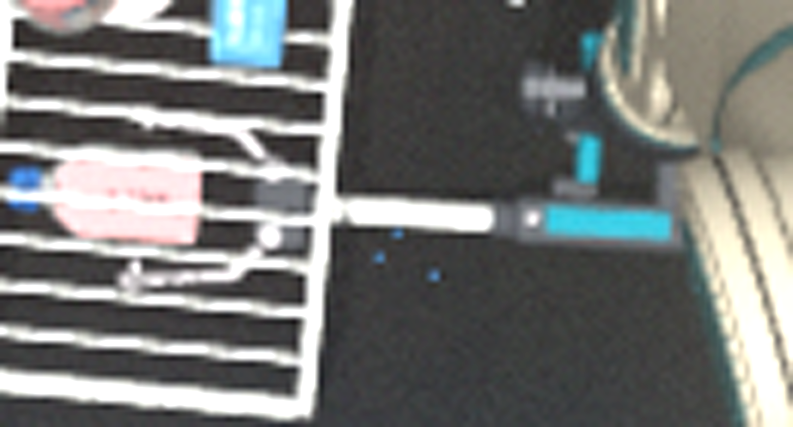

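View pics/S8.png

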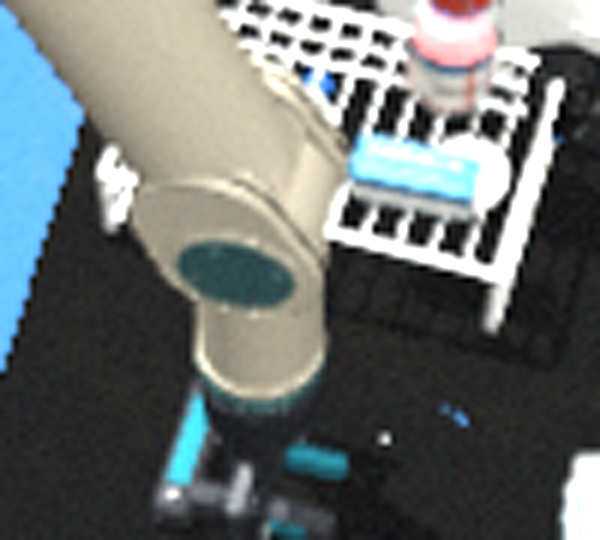

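Call:
{"name": "drive_tool", "arguments": {
  "moves": [
    {"x": 0, "y": 0.003, "z": 0, "twist": 0, "fingers": 0.33},
    {"x": 0, "y": 0.003, "z": 0, "twist": 0, "fingers": 0.36},
    {"x": 0, "y": 0.003, "z": 0, "twist": 0, "fingers": 0.36},
    {"x": 0, "y": 0.003, "z": 0, "twist": 0, "fingers": 0.36}
  ]
}}

```text
clock: 18.3
tool_pos: [0.5515, 0.1116, -0.0269]
eef_rot: [0.731, 0.682, 0.001, -0.003]
force: [0.8, -1.1, -1.3]
gripper_width: 0.0547
```

```bash
cat > mon.py <<'E'
from h import *
c=capture('top');im=c['image'].astype(float)
d=np.clip((im[...,0]-im[...,2])/45,0,1.2)
e=lambda r:d[r,205:236].sum(1).mean()+205
o=readout.get_obs()
col=[(d[190:216,u0:u0+4].sum(0)@np.ones(4)>0) and float((d[190:216,u0:u0+4].sum(1)*np.arange(190,216)).sum()/d[190:216,u0:u0+4].sum()) for u0 in (206,214)]
b=np.clip((im[...,2]-im[...,0]),0,200)[190:212,184:205];b[b<25]=0
vv,uu=np.mgrid[190:212,184:205]
print('t %.2f tcp %s h %.2f w %.4f F %s | base up %.2f low %.2f rows %s cap %.2f %.2f'%(o['clock'],np.round(o['tool_pos'],4),hd(o['eef_rot'])[0],o['gripper_width'],np.round(o['force'],1),e(slice(198,201)),e(slice(206,208)),np.round(col,2),(b*uu).sum()/b.sum(),(b*vv).sum()/b.sum()))
E
python3 mon.py;python3 mon.py
```

```text
t 18.35 tcp [ 0.5515  0.1116 -0.0269] h 86.05 w 0.0549 F [-1.3 -1.4 -2. ] | base up 223.61 low 223.08 rows [202.18 202.81] cap 193.52 199.95
t 18.40 tcp [ 0.5515  0.1116 -0.0269] h 86.05 w 0.0548 F [ 0.1 -1.1 -0.5] | base up 223.70 low 222.97 rows [202.2  202.85] cap 193.53 199.96
```

Call:
{"name": "drive_tool", "arguments": {
  "moves": [
    {"x": 0, "y": 0, "z": 0, "twist": 0, "fingers": 0.37},
    {"x": 0.006, "y": 0, "z": 0, "twist": 0, "fingers": 0.37},
    {"x": 0.012, "y": 0, "z": 0, "twist": 0, "fingers": 0.37},
    {"x": 0.012, "y": 0, "z": 0, "twist": 0, "fingers": 0.37}
  ]
}}

```text
clock: 18.73
tool_pos: [0.5521, 0.1186, -0.0269]
eef_rot: [0.731, 0.683, 0.001, -0.003]
force: [-0.4, 0.5, -0.8]
gripper_width: 0.054
```

```bash
python3 mon.py
```

```text
t 18.78 tcp [ 0.5521  0.1186 -0.0268] h 86.09 w 0.0539 F [-0.1  0.5 -1.2] | base up 223.52 low 222.94 rows [201.95 202.51] cap 193.42 200.01
```

Call:
{"name": "drive_tool", "arguments": {
  "moves": [
    {"x": 0, "y": 0, "z": 0, "twist": 0, "fingers": 0.375},
    {"x": -0.006, "y": 0, "z": 0, "twist": 0, "fingers": 0.375},
    {"x": -0.012, "y": 0, "z": 0, "twist": 0, "fingers": 0.375},
    {"x": -0.012, "y": 0, "z": 0, "twist": 0, "fingers": 0.375}
  ]
}}

```text
clock: 19.12
tool_pos: [0.5518, 0.1122, -0.0268]
eef_rot: [0.731, 0.682, 0.002, -0.004]
force: [0.0, 0.6, -0.7]
gripper_width: 0.0536
```

```bash
python3 mon.py
```

```text
t 19.17 tcp [ 0.5518  0.1122 -0.0268] h 86.04 w 0.0539 F [ 0.3  0.3 -0.6] | base up 223.61 low 223.13 rows [202.06 202.15] cap 193.60 199.99
```

Call:
{"name": "drive_tool", "arguments": {
  "moves": [
    {"x": 0, "y": 0, "z": 0, "twist": 0, "fingers": 0.38},
    {"x": 0.006, "y": 0, "z": 0, "twist": 0, "fingers": 0.38},
    {"x": 0.012, "y": 0, "z": 0, "twist": 0, "fingers": 0.38},
    {"x": 0.012, "y": 0, "z": 0, "twist": 0, "fingers": 0.38}
  ]
}}

```text
clock: 19.5
tool_pos: [0.5523, 0.1187, -0.0268]
eef_rot: [0.731, 0.683, 0.002, -0.003]
force: [-0.0, -0.2, -0.1]
gripper_width: 0.0534
```

```bash
python3 mon.py
```

```text
t 19.55 tcp [ 0.5523  0.1187 -0.0268] h 86.08 w 0.0530 F [ 0.6 -1.4 -0.6] | base up 223.73 low 222.94 rows [202.26 201.94] cap 193.53 200.00
```

Call:
{"name": "drive_tool", "arguments": {
  "moves": [
    {"x": 0, "y": 0, "z": 0, "twist": 0, "fingers": 0.385},
    {"x": -0.006, "y": 0, "z": 0, "twist": 0, "fingers": 0.385},
    {"x": -0.012, "y": 0, "z": 0, "twist": 0, "fingers": 0.385},
    {"x": -0.012, "y": 0, "z": 0, "twist": 0, "fingers": 0.385}
  ]
}}

```text
clock: 19.88
tool_pos: [0.5519, 0.1124, -0.0268]
eef_rot: [0.731, 0.682, 0.002, -0.004]
force: [-0.4, 1.1, -0.1]
gripper_width: 0.0527
```

```bash
python3 mon.py
```

```text
t 19.93 tcp [ 0.5519  0.1124 -0.0268] h 86.04 w 0.0529 F [-0.8  0.9  0.6] | base up 223.87 low 223.14 rows [202.06 201.87] cap 193.63 200.15
```

Call:
{"name": "drive_tool", "arguments": {
  "moves": [
    {"x": 0, "y": 0, "z": 0, "twist": 0, "fingers": 0.39},
    {"x": 0.006, "y": 0, "z": 0, "twist": 0, "fingers": 0.39},
    {"x": 0.012, "y": 0, "z": 0, "twist": 0, "fingers": 0.39},
    {"x": 0.012, "y": 0, "z": 0, "twist": 0, "fingers": 0.39}
  ]
}}

```text
clock: 20.27
tool_pos: [0.5523, 0.1188, -0.0268]
eef_rot: [0.731, 0.682, 0.002, -0.003]
force: [0.1, 0.0, 0.0]
gripper_width: 0.0522
```

```bash
python3 mon.py
```

```text
t 20.32 tcp [ 0.5523  0.1188 -0.0268] h 86.07 w 0.0523 F [ 0.6  0.4 -0.6] | base up 223.57 low 223.62 rows [202.17 201.85] cap 193.59 199.99
```

Call:
{"name": "drive_tool", "arguments": {
  "moves": [
    {"x": 0, "y": 0, "z": 0, "twist": 0, "fingers": 0.395},
    {"x": -0.006, "y": 0, "z": 0, "twist": 0, "fingers": 0.395},
    {"x": -0.012, "y": 0, "z": 0, "twist": 0, "fingers": 0.395},
    {"x": -0.012, "y": 0, "z": 0, "twist": 0, "fingers": 0.395}
  ]
}}

```text
clock: 20.65
tool_pos: [0.552, 0.1127, -0.0268]
eef_rot: [0.731, 0.682, 0.002, -0.004]
force: [0.6, 2.1, 0.4]
gripper_width: 0.0519
```

```bash
python3 mon.py; python3 look.py 9 >/dev/null
```

```text
t 20.70 tcp [ 0.552   0.1127 -0.0268] h 86.04 w 0.0516 F [0.1 1.6 0.1] | base up 225.36 low 225.48 rows [201.87 201.95] cap 195.29 199.90
```

View pics/T9.png

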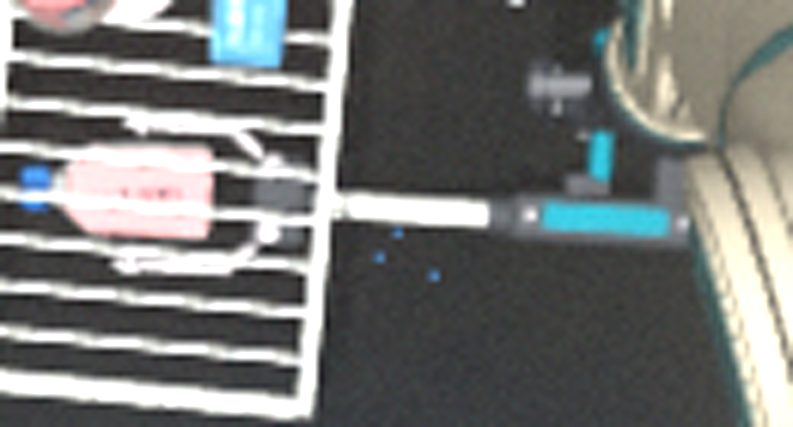

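Call:
{"name": "drive_tool", "arguments": {
  "moves": [
    {"x": 0, "y": 0, "z": 0, "twist": 0, "fingers": 0.398},
    {"x": 0, "y": 0, "z": 0, "twist": 0, "fingers": 0.401},
    {"x": 0, "y": 0, "z": 0, "twist": 0, "fingers": 0.401},
    {"x": 0, "y": 0, "z": 0, "twist": 0, "fingers": 0.401},
    {"x": 0, "y": 0, "z": 0, "twist": 0, "fingers": 0.401},
    {"x": 0, "y": 0, "z": 0, "twist": 0, "fingers": 0.401},
    {"x": 0, "y": 0, "z": 0, "twist": 0, "fingers": 0.401}
  ]
}}

```text
clock: 21.38
tool_pos: [0.552, 0.1125, -0.0268]
eef_rot: [0.731, 0.682, 0.002, -0.003]
force: [-0.3, 0.6, 0.5]
gripper_width: 0.0514
```

```bash
python3 mon.py;python3 mon.py; python3 mon.py; python3 -c "
from h import *
plan(.55,.1127-.2,-.0268,86)"
```

```text
t 21.43 tcp [ 0.552   0.1125 -0.0268] h 86.05 w 0.0513 F [ 0.8 -0.1  1.1] | base up 225.77 low 225.54 rows [201.82 201.92] cap 195.28 199.90
t 21.48 tcp [ 0.552   0.1125 -0.0268] h 86.04 w 0.0511 F [-0.5 -0.5  1.3] | base up 225.58 low 225.54 rows [201.7  201.89] cap 195.30 199.88
t 21.53 tcp [ 0.552   0.1125 -0.0268] h 86.04 w 0.0519 F [ 0.3 -0.3  1.2] | base up 225.70 low 225.30 rows [201.73 201.95] cap 195.29 199.89
t 21.53 pos [ 0.552   0.1125 -0.0268] h 86.04 w 0.0519 F [ 0.3  -0.35  1.16] tilt [ 0.007 -0.003 -1.   ]
MOVE x -0.3989 y 0.0236 z -0.0029 twist 0.0010  dist 200 mm
```

```bash
python3 - <<'E'
from h import *
w=[]
for i in range(16):
    capture('top'); w.append(float(readout.get_obs()['gripper_width']))
print(np.mean(w),np.std(w)/4)
E
```

```text
0.0513879878975244 2.6981248711134815e-05
```

Call:
{"name": "drive_tool", "arguments": {
  "moves": [
    {"x": 0, "y": 0, "z": 0, "twist": 0, "fingers": 0.403},
    {"x": 0, "y": 0, "z": 0, "twist": 0, "fingers": 0.403},
    {"x": 0, "y": 0, "z": 0, "twist": 0, "fingers": 0.403},
    {"x": 0, "y": 0, "z": 0, "twist": 0, "fingers": 0.403},
    {"x": 0, "y": 0, "z": 0, "twist": 0, "fingers": 0.403},
    {"x": 0, "y": 0, "z": 0, "twist": 0, "fingers": 0.403},
    {"x": 0, "y": 0, "z": 0, "twist": 0, "fingers": 0.403}
  ]
}}

```text
clock: 22.92
tool_pos: [0.552, 0.1124, -0.0268]
eef_rot: [0.731, 0.682, 0.002, -0.003]
force: [0.9, -1.4, 1.4]
gripper_width: 0.0515
```

Call:
{"name": "drive_tool", "arguments": {
  "moves": [
    {"x": -0.004, "y": 0, "z": 0, "twist": 0, "fingers": 0.402},
    {"x": -0.012, "y": 0, "z": 0, "twist": 0, "fingers": 0.402},
    {"x": -0.024, "y": 0, "z": 0, "twist": 0, "fingers": 0.402},
    {"x": -0.038, "y": 0, "z": 0, "twist": 0, "fingers": 0.402},
    {"x": -0.052, "y": 0, "z": 0, "twist": 0, "fingers": 0.402},
    {"x": -0.064, "y": 0, "z": 0, "twist": 0, "fingers": 0.402},
    {"x": -0.072, "y": 0, "z": 0, "twist": 0, "fingers": 0.402},
    {"x": -0.076, "y": 0, "z": 0, "twist": 0, "fingers": 0.402}
  ]
}}

```text
clock: 23.58
tool_pos: [0.5494, 0.0734, -0.0269]
eef_rot: [0.732, 0.682, 0.002, -0.003]
force: [0.8, 4.2, 2.1]
gripper_width: 0.0512
```

```bash
python3 mon.py; python3 look.py 10 >/dev/null
```

```text
t 23.63 tcp [ 0.5494  0.0732 -0.0269] h 85.96 w 0.0513 F [-0.1  0.4  3. ] | base up 226.20 low 226.19 rows [200.99 201.72] cap nan nanmon.py:9: RuntimeWarning: invalid value encountered in scalar divide
  print('t %.2f tcp %s h %.2f w %.4f F %s | base up %.2f low %.2f rows %s cap %.2f %.2f'%(o['clock'],np.round(o['tool_pos'],4),hd(o['eef_rot'])[0],o['gripper_width'],np.round(o['force'],1),e(slice(198,201)),e(slice(206,208)),np.round(col,2),(b*uu).sum()/b.sum(),(b*vv).sum()/b.sum()))
```

View pics/T10.png

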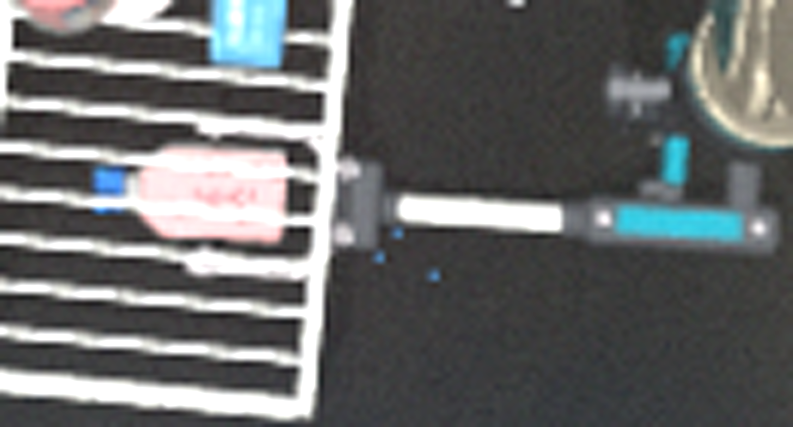

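Call:
{"name": "drive_tool", "arguments": {
  "moves": [
    {"x": -0.005, "y": 0, "z": 0, "twist": 0, "fingers": 0.399},
    {"x": -0.018, "y": 0, "z": 0, "twist": 0, "fingers": 0.399},
    {"x": -0.04, "y": 0, "z": 0, "twist": 0, "fingers": 0.399},
    {"x": -0.065, "y": 0, "z": 0, "twist": 0, "fingers": 0.399},
    {"x": -0.09, "y": 0, "z": 0, "twist": 0, "fingers": 0.399},
    {"x": -0.115, "y": 0, "z": 0, "twist": 0, "fingers": 0.399},
    {"x": -0.135, "y": 0, "z": 0, "twist": 0, "fingers": 0.399},
    {"x": -0.15, "y": 0, "z": 0, "twist": 0, "fingers": 0.399}
  ]
}}

```text
clock: 24.4
tool_pos: [0.5443, -0.002, -0.027]
eef_rot: [0.731, 0.682, 0.002, -0.003]
force: [-0.2, 6.5, 7.8]
gripper_width: 0.0513
```

```bash
python3 look.py 11; python3 - <<'E'
import cv2
cv2.imwrite('pics/W11.png',cv2.resize(cv2.imread('pics/top11.png')[160:250,210:370],None,fx=5,fy=5,interpolation=2))
E
```

```text
t 24.4 pos [ 0.5443 -0.002  -0.027 ] h 85.98 w 0.0513 F [-0.18  6.49  7.79] tilt [ 0.007 -0.002 -1.   ]
MOVE x -0.0870 y -0.0105 z 0.0004 twist -0.0003  dist 44 mm
```

View pics/W11.png

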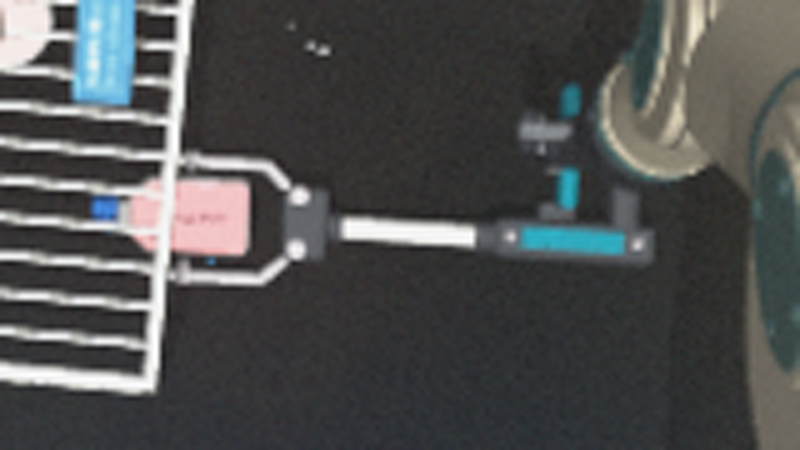

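Call:
{"name": "drive_tool", "arguments": {
  "moves": [
    {"x": -0.006, "y": 0, "z": -0.001, "twist": 0, "fingers": 0.4},
    {"x": -0.02, "y": 0, "z": -0.002, "twist": 0, "fingers": 0.4},
    {"x": -0.045, "y": 0, "z": -0.002, "twist": 0, "fingers": 0.4},
    {"x": -0.072, "y": 0, "z": -0.002, "twist": 0, "fingers": 0.4},
    {"x": -0.1, "y": 0, "z": -0.002, "twist": 0, "fingers": 0.4},
    {"x": -0.13, "y": 0, "z": -0.002, "twist": 0, "fingers": 0.4},
    {"x": -0.155, "y": 0, "z": -0.002, "twist": 0, "fingers": 0.4},
    {"x": -0.175, "y": 0, "z": -0.002, "twist": 0, "fingers": 0.4}
  ]
}}

```text
clock: 25.17
tool_pos: [0.5369, -0.0935, -0.0268]
eef_rot: [0.733, 0.681, 0.0, -0.003]
force: [0.6, 2.4, -0.5]
gripper_width: 0.0512
```

Call:
{"name": "drive_tool", "arguments": {
  "moves": [
    {"x": -0.006, "y": 0, "z": 0, "twist": 0, "fingers": 0.4},
    {"x": -0.01, "y": 0, "z": 0, "twist": 0, "fingers": 0.4},
    {"x": -0.01, "y": 0, "z": 0, "twist": 0, "fingers": 0.4},
    {"x": -0.01, "y": 0, "z": 0, "twist": 0, "fingers": 0.4}
  ]
}}

```text
clock: 25.5
tool_pos: [0.5369, -0.0991, -0.0268]
eef_rot: [0.732, 0.681, 0.0, -0.002]
force: [1.0, -1.3, -0.7]
gripper_width: 0.0514
```

```bash
python3 look.py 12; python3 - <<'E'
import cv2
cv2.imwrite('pics/W12.png',cv2.resize(cv2.imread('pics/top12.png')[160:250,230:390],None,fx=5,fy=5,interpolation=2))
E
```

```text
t 25.5 pos [ 0.5369 -0.0991 -0.0268] h 85.82 w 0.0514 F [ 0.99 -1.28 -0.66] tilt [ 0.003 -0.002 -1.   ]
MOVE x 0.1077 y -0.0096 z 0.0019 twist -0.0039  dist 54 mm
```

View pics/W12.png

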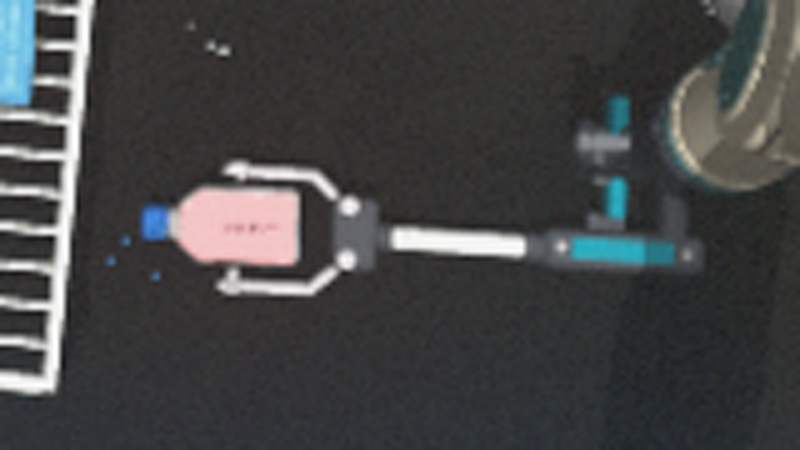

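View pics/S12.png

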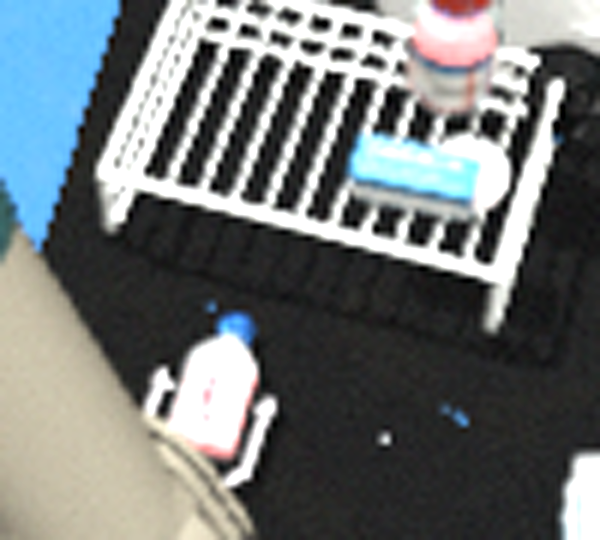

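```bash
python3 - <<'E'
from h import *
c=capture('top');p=np.array([.5453363,.36832366,1.47356147])
a=np.array([np.cos(p[2]),np.sin(p[2])])
for u,v in ((142,223),(299,227)):
    w=ray(c,(230+u/5-.4,160+v/5-.4),.016)[:2]; print(w,(w-p[:2])@a+.094)
E
```

```text
[0.50268036 0.2324914 ] -0.0453317515139994
[0.49959911 0.13028533] -0.14735418453341426
```

Call:
{"name": "drive_tool", "arguments": {
  "moves": [
    {"x": 0, "y": 0, "z": 0, "twist": 0, "fingers": 0.38},
    {"x": 0, "y": 0, "z": 0, "twist": 0, "fingers": 0.34},
    {"x": 0, "y": 0, "z": 0, "twist": 0, "fingers": 0.3},
    {"x": 0, "y": 0, "z": 0, "twist": 0, "fingers": 0.26},
    {"x": 0, "y": 0, "z": 0, "twist": 0, "fingers": 0.2},
    {"x": 0, "y": 0, "z": 0, "twist": 0, "fingers": 0.1},
    {"x": 0, "y": 0, "z": 0, "twist": 0, "fingers": 0},
    {"x": 0, "y": 0, "z": 0, "twist": 0, "fingers": 0}
  ]
}}

```text
clock: 26.32
tool_pos: [0.5369, -0.0986, -0.0267]
eef_rot: [0.732, 0.681, 0.0, -0.002]
force: [-0.4, -0.3, 0.2]
gripper_width: 0.0855
```

```bash
python3 look.py 13; python3 - <<'E'
import cv2
cv2.imwrite('pics/W13.png',cv2.resize(cv2.imread('pics/top13.png')[160:250,230:390],None,fx=5,fy=5,interpolation=2))
E
```

```text
t 26.32 pos [ 0.5369 -0.0986 -0.0267] h 85.84 w 0.0855 F [-0.4  -0.26  0.16] tilt [ 0.004 -0.002 -1.   ]
MOVE x 0.1067 y -0.0096 z 0.0021 twist -0.0035  dist 54 mm
```

View pics/W13.png

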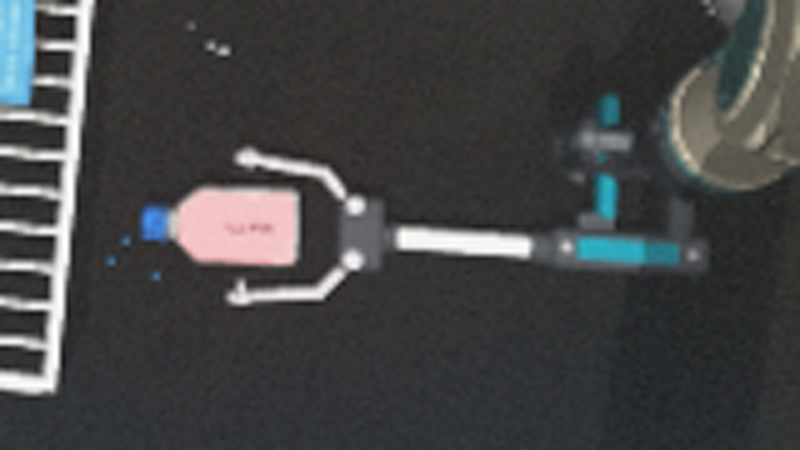

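Call:
{"name": "drive_tool", "arguments": {
  "moves": [
    {"x": 0, "y": 0, "z": -0.01, "twist": 0, "fingers": 0},
    {"x": 0, "y": 0, "z": -0.03, "twist": 0, "fingers": 0},
    {"x": 0, "y": 0, "z": -0.06, "twist": 0, "fingers": 0},
    {"x": 0, "y": 0, "z": -0.12, "twist": 0, "fingers": 0},
    {"x": 0, "y": 0, "z": -0.2, "twist": 0, "fingers": 0},
    {"x": 0, "y": 0, "z": -0.28, "twist": 0, "fingers": 0},
    {"x": 0, "y": 0, "z": -0.34, "twist": 0, "fingers": 0},
    {"x": 0, "y": 0, "z": -0.34, "twist": 0, "fingers": 0}
  ]
}}

```text
clock: 27.08
tool_pos: [0.5417, -0.1003, 0.1504]
eef_rot: [0.732, 0.681, 0.004, 0.003]
force: [0.5, -0.3, -0.1]
gripper_width: 0.0856
```

```bash
python3 look.py 14; python3 - <<'E'
import cv2
cv2.imwrite('pics/W14.png',cv2.resize(cv2.imread('pics/top14.png')[130:250,170:390],None,fx=3.6,fy=3.6,interpolation=2))
E
```

```text
t 27.08 pos [ 0.5417 -0.1003  0.1504] h 85.82 w 0.0856 F [ 0.5  -0.26 -0.1 ] tilt [ 0.003  0.01  -1.   ]
MOVE x 0.1085 y -0.0230 z 0.3560 twist -0.0040  dist 186 mm
```

View pics/W14.png

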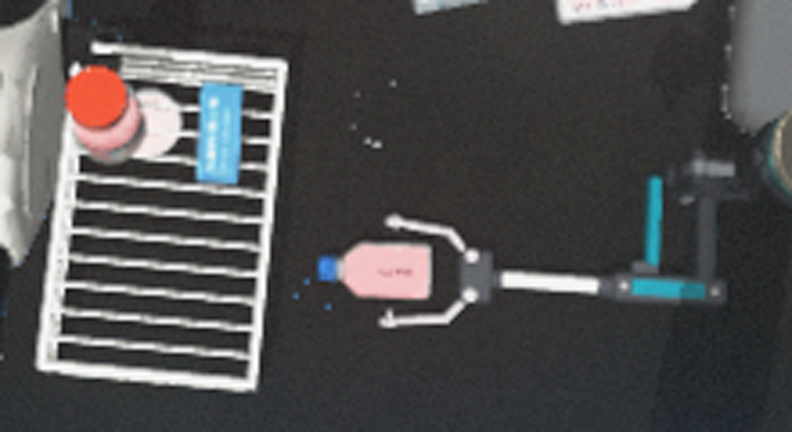

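View pics/scene14.png

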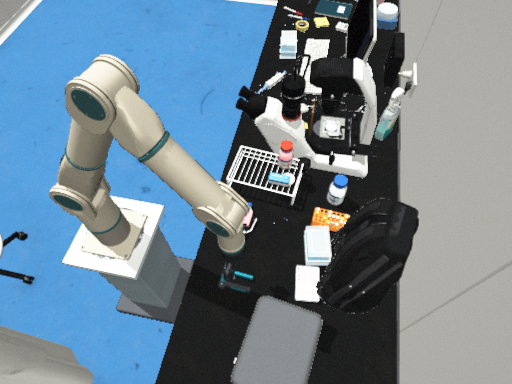

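Everything lies where it should: the flask is clear of the shelf with the jaws open on both sides of it, the reacher is flat and the gripper is clear above it. I'm handing in.

Call:
{"name": "drive_tool", "arguments": {
  "moves": [
    {"x": 0, "y": 0, "z": 0, "twist": 0, "fingers": 0},
    {"x": 0, "y": 0, "z": 0, "twist": 0, "fingers": 0}
  ]
}}

```text
clock: 27.35
tool_pos: [0.5374, -0.0991, 0.1448]
eef_rot: [0.732, 0.681, 0.001, -0.001]
force: [0.3, 0.3, -0.6]
gripper_width: 0.0858
```

```bash
python3 -c "
from h import *
print(order.sign_off())"
```

```text
the job is handed in; nothing more can be done
None
```

I drew the pink flask out from under the shelf with the reacher, let go, and handed the job in at about 27 s. No verdict was reported.

**What I did:** I took the reacher by grip and trigger, slid the open jaws over the flask and squeezed in roughly 0.4 mm steps. After each step I moved the reacher about 6 mm to see whether the flask followed. It first followed at about 10 mm of trigger. I squeezed about 0.5 to 0.7 mm further, held it there for over a second, and pulled it straight out.

**Last checks:**
- **Flask position:** before I let go, the cap end was about 45 mm and the base end about 147 mm in front of the shelf's front edge. After release it looked to be in the same place.
- **Reacher:** the jaws are open with even gaps on both sides of the flask. The trigger looks released and the reacher looks flat.
- **Gripper:** it is clear above the reacher, and the wrist force is about zero.
- **Other things:** the dish, bottle and box look unmoved in the last pictures.

**What failed or disagreed:**
- **Failed first grasp:** the fingers closed above the reacher and missed it. The reported tool height reads about 28 to 35 mm too low: the fingertips met the table at a reading of -0.035 m. I found this by touching the table with up to 29 N, then grasped again.
- **Jaw force not measured:** I could only estimate it from trigger travel, at about 3 to 6 N. The gripper gave no usable force reading.
- **Recognition:** the networks put some points 10 to 20 mm off, so I relied on picture edges instead.

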